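# Dip a canister with a collared gauge rod and hold it up to read

### The job

Take the blue-handled gauge rod from the white rack and push it down the sloping guide tube of the steel canister until its collar stops against the tube's mouth, then draw it right out again. Finish while still holding the rod in the gripper, level and still, with its tip about 10 cm above the white reading tile, so that it can be read. Leave the yellow rod and everything else on the bench where they are.

Things in the scene. Friction and masses are not known exactly. Their poses are not given: they have to be found in the camera images.
- rod_blue: Loose gauge rod, 180 mm long, about 90 g, blue bar handle. Origin on its axis at the collar's front face; x runs along the rod from tip to handle. Steel shaft 9 mm diameter with rounded tip, x = -90 to 0 mm; brass collar 36 mm diameter, x = 0 to 8; handle x = 8 to 90, 14 mm wide (y), 22 mm high (z). Starts level in the rack, tip roughly towards the robot, z up, axis 75 mm above the bench.
- rod_blue_grip (a point): Where to grip the blue rod: on its axis in the free part of the handle, 42 mm from the collar face (x = +42 mm in the rod's frame). The handle is 14 mm across. In the rack 66 mm of handle is free, with only the rack's base plate (top 8 mm above the bench) beneath; the rod lifts straight up.
- rod_blue_tip (a point): The very tip of the blue rod, on its axis.
- rod_yellow: Loose gauge rod of exactly the same shape with a yellow handle, lying parallel to the blue one in the rack, 100 mm beside it (either side). Same frame. To be left alone.
- rack: Fixed white rack, base plate 240 x 160 x 8 mm; origin under it, 20 mm in from its robot-side end, midway across; x along the rods, away from the robot. Rods lie 50 mm either side of the middle, collar face at x = 100 mm, in open notches: one under the shaft 60 mm in front of the collar face (cheeks 83 mm above the bench), one under the last 16 mm of the handle (cheeks 78 mm).
- canister: Fixed steel canister with a blue band, 142 mm diameter, 120 mm high; origin at the centre of its underside, x level, the way the guide tube leans out. The tube's mouth centre is at x = 57, z = 160 mm.
- guide_tube: Fixed blue-painted tube rising from the canister's lid, 35 degrees above level, leaning away from the robot. Origin: centre of its mouth (upper end), 160 mm above the bench; x points out of the tube along its axis, y level. Bore 16 mm diameter, flaring in the last 20 mm to 27 mm; mouth 33 mm outside. Room inside for the whole shaft. Rod fully in: its frame meets this one (any turn about x).
- reading_tile: Fixed flat white tile 120 mm square in a black base 130 mm square, top 6 mm above the bench, origin at the centre of its underside, axes along its edges.
- wash_bottle: Loose white wash bottle with blue cap and spout, 64 mm diameter, 191 mm high; origin at the centre of its underside. Bystander.
- sample_jar: Loose glass jar, 70 mm diameter, 85 mm high; origin at the centre of its underside. Bystander.
- amber_bottle: Loose amber bottle, 54 mm diameter, 110 mm high; origin at the centre of its underside. Bystander.
- weight_big: Loose brass weight, 38 mm diameter, 51 mm high; origin at the centre of its underside. Bystander.
- weight_small: Loose brass weight, 29 mm diameter, 38 mm high; origin at the centre of its underside. Bystander.
There are look-alikes about, which are no part of the job. There is more than one size of the reading_tile; the job needs the middle-sized.

How it is judged:
By the outcome, as a careful person would: the job done as asked, in the order asked, and still so for the second after the job is handed in, while the arm keeps its last pose, push and grip.
It also fails if it takes over 51 s, if anything falls off the work surface, if the arm or the gripper's body presses on something with over 40 N, if the wrist force passes 120 N, or if a joint passes its speed limit or range.

### The arm

A 6-joint arm with a two-finger parallel gripper is mounted at the origin on the work surface. World frame = base frame: x ahead of the robot, y to its left, z up, the work surface at z = 0. Lengths are in m, angles in rad, forces in N, time in s.
With the tool pointing down it reaches from about 0.35 to 0.725 m from the base axis. Payload 6 kg.
Tool frame: the origin (TCP) lies between the finger pads; the fingertips stand 14 mm ahead of it and the grasp point (between the pads) lies 5 mm behind it; z points along the fingers, y is the direction in which the jaws open and shut (so a half turn about z gives the same grasp; the last joint's range is limited). The gripper opens to 85 mm and grips with 20 to 120 N. Pads are 22 mm wide; open, the fingers measure 114 mm over their backs; the gripper's body (76 mm by 85 mm) begins 54 mm behind the grasp point. The pads swing forward as they close: fully open they stand 13 mm farther back than shut.
Start: joints at [1.539, 0.04, 0.085, 0, -1.615, -0.334], TCP at [0.215, 0.56, 0.245] pointing down, gripper open.
Joint ranges: [-2.56, 2.56], [-1.29, 2.01], [-1.08, 1.49], [-3.29, 1.98], [-2.81, -0.18], [-2.99, 2.99]. Speed limits (rad/s): [2.57, 2.57, 3.01, 3.14, 3.14, 3.14].

### API

Orientations are given as a 3x3 rotation matrix whose columns are the frame's x, y, z axes.
In Python, from workcell import state, snapshot, job gives the robot as it stands.
- The arm moves only by the shell command python3 -m creep 'ROWS' [FORCE]. ROWS is JSON, a list of rows, each a list of 5 numbers: the shift along the world's x, y, z in units of 25 mm (1.0 is 25 mm), then the turn about the world's z in units of 5 degrees (1.0 is 5 degrees), then the closure, from 0 (fully open) to 1 (shut). A call has 1 to 20 rows; each row shifts and turns the commanded pose from where the row before left it; what a row does not reach is not made up. A row lasts 1/12 s, in which the tool goes at most 41.7 mm and 7.16 degrees, less where a joint would pass 70% of its speed; a pose out of reach is approached as far as the arm can. A call is refused whole if a number of a shift passes 1 or a number of a turn 1, either way. A call with a gripper value outside its range is refused whole. The fingers move at their own pace and stop on an object; FORCE is the grip in N (left out, the last holds). Time passes only in rows, so rows that do not move let the fingers close. It gives the time, the measured TCP pose, the force and the opening at its end, in the units of the state.
- state(): the state, without advancing time (a new reading comes with each control period).
- snapshot(name): name is "scene" or "top"; returns a dict with "image" (384x512x3 uint8, red, green, blue), "camera_matrix" (3x3 intrinsics, pixels), "k1" (the pictures are not rectified: a ray, as slopes to the right and down, at radius r is drawn at 1 + k1 r^2 times it, then the intrinsics apply), "xyz" and "attitude" of the camera in the world. Camera axes: x right, y up, looking along -z (the intrinsics and any distortion apply to the point x, -y, -z); pixel columns grow to the right and rows downward; lengths in m; the calibration is good to about 2 mm. A picture is of the moment at which its call begins. There is no depth.
- job.close_job(): hands the job in, once; it reports no verdict.
The state is a dict: "time": time; "qpos": joint angles; "joint_velocities": joint speeds; "tau": joint torques, N m; "eef_pos": TCP position; "tcp_rot": TCP orientation; "wrist_force": force on the tool from outside, world axes, zero at the start; "torque": the same for the moment, N m; "gripper_width": finger opening in m.
Only numpy, scipy, OpenCV 4.12 (cv2) and the standard library are available. Lean on these libraries where they do the work, as an engineer would, in place of code of your own. Each camera call takes 0.05 s, during which the arm holds its last target.

## Working session

There is one attempt and no reset: what is moved stays moved. The work goes in short steps, Python scripts to look and compute and a shell command to move; the robot and the scene stay as the last step left them, time stands still between calls to the robot, and variables do not carry over. Pictures are saved under pics/ and viewed, and the job is handed in when it is done.

I'll start by looking at the scene.

```bash
mkdir -p pics; ls
cat > h.py <<'E'
import numpy as np, cv2
from workcell import state, snapshot, job
def snap(name,fn):
    s=snapshot(name); cv2.imwrite(f'pics/{fn}.png',cv2.cvtColor(np.asarray(s['image']),cv2.COLOR_RGB2BGR))
    np.savez(f'pics/{fn}.npz',**{k:np.asarray(v) for k,v in s.items()}); return s
def load(fn): return dict(np.load(f'pics/{fn}.npz'))
def ray(s,u,v):
    K=np.array(s['camera_matrix'],float);k1=float(s['k1'])
    d=cv2.undistortPoints(np.array([[[u,v]]],float),K,np.array([k1,0,0,0,0.]))[0,0]
    return np.array(s['xyz'],float),np.array(s['attitude'],float)@np.array([d[0],-d[1],-1])
def atz(s,u,v,z):
    o,d=ray(s,u,v);return o+d*(z-o[2])/d[2]
def proj(s,P):
    P=np.atleast_2d(P);R=np.array(s['attitude'],float)
    c=(P-np.array(s['xyz'],float))@R;c=c*[1,-1,-1]
    return cv2.projectPoints(c.astype(float),np.zeros(3),np.zeros(3),np.array(s['camera_matrix'],float),np.array([float(s['k1']),0,0,0,0.]))[0][:,0]
def tri(s1,p1,s2,p2):
    o1,d1=ray(s1,*p1);o2,d2=ray(s2,*p2)
    A=np.stack([d1,-d2],1);t=np.linalg.lstsq(A,o2-o1,rcond=None)[0]
    a=o1+d1*t[0];b=o2+d2*t[1];return (a+b)/2,np.linalg.norm(a-b)
def crop(fn,x0,y0,x1,y1,f,out):
    i=cv2.imread(f'pics/{fn}.png')[y0:y1,x0:x1];cv2.imwrite(f'pics/{out}.png',cv2.resize(i,None,fx=f,fy=f,interpolation=cv2.INTER_CUBIC))
E
python3 - <<'E'
from h import *
for n in('scene','top'):
    s=snap(n,n+'0');print(n,s['camera_matrix'],s['k1'],s['xyz'],s['attitude'])
st=state();print(st)
E
```

```text
pics
scene [[349.59247462   0.         258.54730354]
 [  0.         349.59247462 191.2869083 ]
 [  0.           0.           1.        ]] -0.02517270162577467 [1.32012907 0.0389187  0.65069116] [[ 0.07606222 -0.55725201  0.8268523 ]
 [ 0.9970939   0.04606482 -0.06067765]
 [-0.00427606  0.82906467  0.55913638]]
top [[380.7791061    0.         261.97509531]
 [  0.         380.7791061  194.0702388 ]
 [  0.           0.           1.        ]] -0.12530801568607922 [0.43371025 0.09518044 1.32565322] [[ 0.00862375  0.99041849 -0.13782906]
 [-0.99955003  0.01249794  0.02726793]
 [ 0.02872924  0.13753189  0.99008061]]
{'time': 0.1, 'qpos': array([ 1.53867452e+00,  4.07700055e-02,  8.39166466e-02, -4.01626793e-04,
       -1.61548540e+00, -3.33701153e-01]), 'joint_velocities': array([ 4.52939046e-04, -2.06416568e-03,  3.22631671e-03,  8.12775366e-04,
        1.00513232e-03,  7.17180553e-05]), 'tau': array([-5.81805536e-03, -3.69349158e+01,  3.48279905e+01,  6.95165724e+00,
       -4.68976825e-03, -6.89550731e-06]), 'eef_pos': array([0.2144647 , 0.56007743, 0.24437294]), 'tcp_rot': array([[ 9.33836025e-01, -3.57701098e-01, -4.50555964e-04],
       [-3.57701359e-01, -9.33834782e-01, -1.52874893e-03],
       [ 1.26090341e-04,  1.58876531e-03, -9.99998730e-01]]), 'wrist_force': array([-0.40775831, -0.65646179, -0.11393199]), 'torque': array([ 0.03063676, -0.01113726,  0.04585555]), 'gripper_width': 0.08507791745850196}
```

View pics/scene0.png

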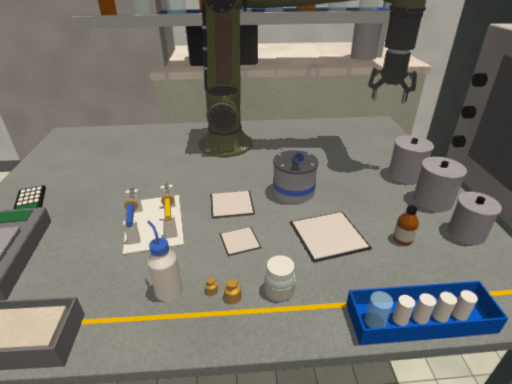

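View pics/top0.png

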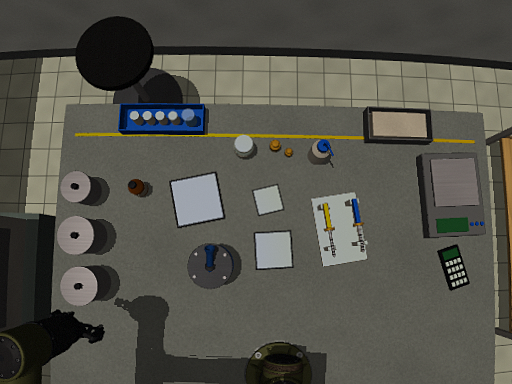

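The overview shows the blue rod in the rack, at top-view column ~357. The canister's tube is at (210,258), and there are three square tiles. I'll enlarge these areas to measure them.

Run:
```python
from h import *
crop('top0',300,185,380,275,8,'c1'); crop('top0',180,230,300,280,6.5,'c2'); crop('scene0',110,175,200,255,8,'c3'); crop('scene0',260,140,330,210,8,'c4')
i=cv2.imread('pics/c1.png');print(i.shape)
s=load('top0')
t=load('scene0')
```

```text
(720, 640, 3)
```

View pics/c1.png

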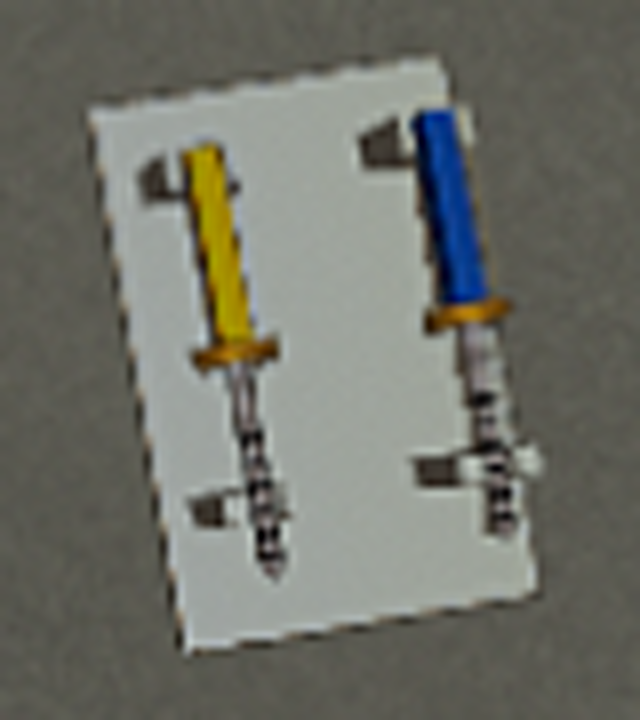

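View pics/c2.png

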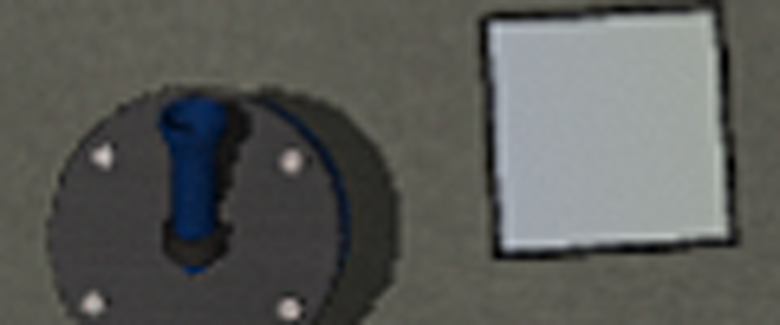

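View pics/c3.png

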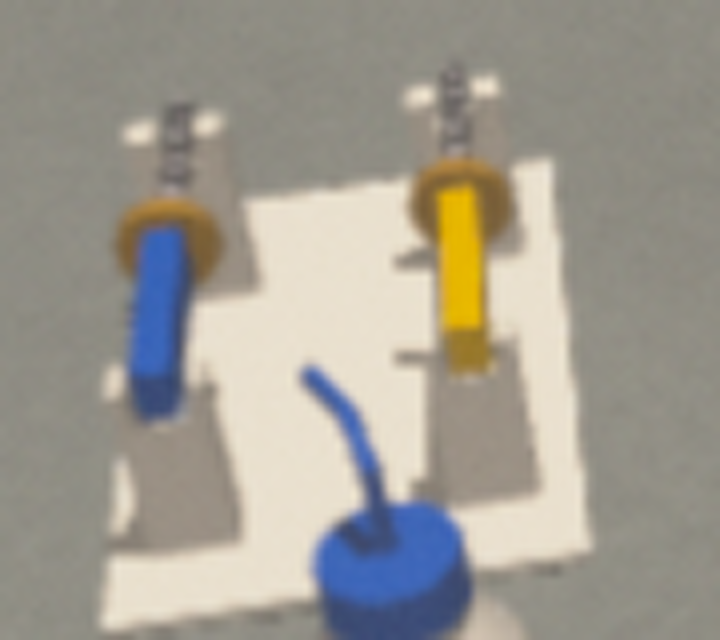

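View pics/c4.png

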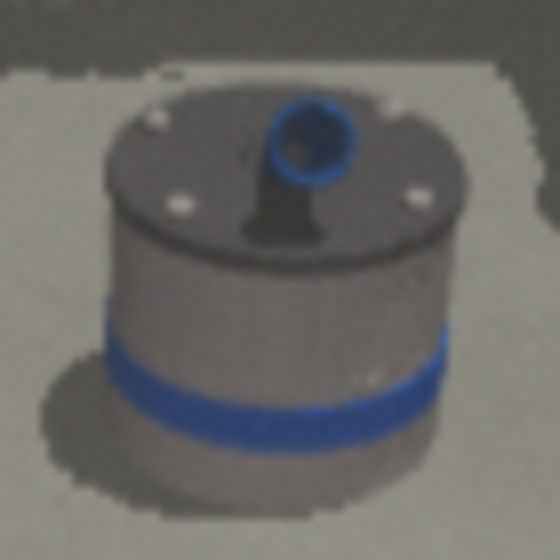

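```bash
cat > meas.py <<'E'
from h import *
from scipy.optimize import least_squares
s=load('top0');t=load('scene0')
def px(o,f,p): return np.array([o[0]+(p[0]+.5)/f-.5,o[1]+(p[1]+.5)/f-.5])
c1=lambda *p:px((300,185),8,p);c2=lambda *p:px((180,230),6.5,p);c3=lambda *p:px((110,175),8,p);c4=lambda *p:px((260,140),8,p)
E
python3 - <<'E'
from meas import *
R=lambda a:np.array([[np.cos(a),-np.sin(a)],[np.sin(a),np.cos(a)]])
# rack from plate corners
loc=np.array([[.22,.08],[.22,-.08],[-.02,-.08],[-.02,.08]])
W=np.array([atz(s,*c1(*p),.008)[:2] for p in [(90,108),(438,57),(537,595),(185,652)]])
print('corner world',W.round(4).tolist())
f=least_squares(lambda q:(loc@R(q[2]).T+q[:2]-W).ravel(),[.5,-.2,0]);print('rack',f.x,np.degrees(f.x[2]),f.fun.round(4))
q=f.x;fr=lambda x,y:R(q[2])@[x,y]+q[:2]
for n,y in(('blue',-.05),('yel',.05)):print(n,'collar',fr(.1,y),'grip',fr(.142,y))
# direct: collar ends (blue) in top: triangulate collar top/cheeks
W2=np.array([atz(t,*c3(*p),.008)[:2] for p in [(555,158),(592,548),(102,628)]]);print('scene corners',W2.round(4).tolist())
print('blue handle end top (top cam) vs scene', tri(s,c1(435,112),t,c3(158,380)))
print('yel', tri(s,c1(202,148),t,c3(468,330)))
print('mouth',tri(s,c2(193,117),t,c4(313,141)), atz(t,*c4(313,141),.16),atz(s,*c2(193,117),.16))
for a,b in(((103,156),(180,205)),((291,160),(418,197)),((92,303),(157,120)),((288,308),(391,107))):
    print('screw',tri(s,c2(*a),t,c4(*b)))
tl=np.array([atz(s,*c2(*p),.006)[:2] for p in [(480,14),(718,5),(738,244),(497,258)]]);print('tile',tl.round(4).tolist(),tl.mean(0),np.linalg.norm(np.diff(tl,axis=0),axis=1))
E
```

```text
corner world [[0.6052, -0.1127], [0.6298, -0.2689], [0.3934, -0.3084], [0.3692, -0.1526]]
rack [ 0.40071883 -0.2268951   0.16302549] 9.34067244833466 [-0.0003  0.0005  0.001  -0.0012  0.0006 -0.0007 -0.0012  0.0014]
blue collar [ 0.50750812 -0.26000171] grip [ 0.54895123 -0.25318492]
yel collar [ 0.49127769 -0.16132763] grip [ 0.5327208  -0.15451085]
scene corners [[0.3659, -0.151], [0.6026, -0.1124], [0.6291, -0.2693]]
blue handle end top (top cam) vs scene (array([ 0.59508791, -0.24460232,  0.0833926 ]), np.float64(0.0031646847994781335))
yel (array([ 0.57893419, -0.14641278,  0.08503239]), np.float64(0.0014378144980655165))
mouth (array([0.43005923, 0.22185202, 0.16232587]), np.float64(0.000811403623781037)) [0.42580006 0.22314055 0.16      ] [0.4299934  0.22170065 0.16      ]
screw (array([0.40773538, 0.22244297, 0.12948001]), np.float64(0.08990984572881565))
screw (array([0.4192679 , 0.22056713, 0.13330151]), np.float64(0.08810924634276081))
screw (array([0.33845054, 0.22417588, 0.12936991]), np.float64(0.09351112445219105))
screw (array([0.34947901, 0.22234516, 0.13464893]), np.float64(0.09142480341631193))
tile [[0.4857, 0.0873], [0.4916, -0.0396], [0.3654, -0.0504], [0.3574, 0.0769]] [0.42501906 0.01854275] [0.12702399 0.12669622 0.12755077]
```

Run:
```python
from meas import *
P=[]
for a,b in(((103,156),(418,197)),((291,160),(180,205)),((92,303),(391,107)),((288,308),(157,120))):
    p=tri(s,c2(*a),t,c4(*b));P.append(p[0]);print('screw',p)
P=np.array(P);c=P.mean(0);print(c)
# yaw from mouth - centre
m=tri(s,c2(193,117),t,c4(313,141))[0];d=m-c;print('yaw',np.degrees(np.arctan2(d[1],d[0])),np.linalg.norm(d[:2]))
print('screw dir',np.degrees(np.arctan2(*(P[0]-P[2])[[1,0]])),np.degrees(np.arctan2(*(P[1]-P[3])[[1,0]])),np.degrees(np.arctan2(*(P[0]-P[1])[[1,0]])),np.degrees(np.arctan2(*(P[2]-P[3])[[1,0]])))
# overlay model
def frame(xy,yaw):
    return lambda L:(np.c_[np.array(L)[:,0]*np.cos(yaw)-np.array(L)[:,1]*np.sin(yaw)+xy[0],np.array(L)[:,0]*np.sin(yaw)+np.array(L)[:,1]*np.cos(yaw)+xy[1],np.array(L)[:,2]])
def draw(im,cam,P,col,f,o):
    p=(proj(cam,P)-o+.5)*f-.5
    cv2.polylines(im,[np.round(p*8).astype(int)],False,col,1,cv2.LINE_AA,3)
can=frame(c[:2],np.arctan2(d[1],d[0]))
rod=frame((.5075,-.2600),.163)
a=np.linspace(0,2*np.pi,40);al=np.radians(35)
ring=lambda r,u:np.c_[.057+u*np.cos(al)+r*np.sin(a)*-np.sin(al),r*np.cos(a),.16+u*np.sin(al)+r*np.sin(a)*np.cos(al)]
circ=lambda r,z:np.c_[r*np.cos(a),r*np.sin(a),0*a+z]
axis=[[.057,0,.16],[.0,0,.16-.057*np.tan(al)]]
box=lambda z:[[.008,-.007,z],[.09,-.007,z],[.09,.007,z],[.008,.007,z],[.008,-.007,z]]
col=[[ -.0+0, 0,0]]
cr=np.c_[0*a,.018*np.cos(a),.075+.018*np.sin(a)]
for n,cam,o1,f1,o2,f2 in(('top0',s,(300,185,380,275),8,(180,230,260,290),8),('scene0',t,(110,175,200,255),8,(260,140,330,210),8)):
  for k,o,f in(('r',o1,f1),('c',o2,f2)):
    im=cv2.resize(cv2.imread(f'pics/{n}.png')[o[1]:o[3],o[0]:o[2]],None,fx=f,fy=f,interpolation=cv2.INTER_CUBIC)
    oo=np.array(o[:2],float)
    if k=='c':
        for L in(ring(.0165,0),axis,circ(.071,.12)):draw(im,cam,can(L),(0,0,255),f,oo)
    else:
        for L in(box(.086),box(.064),cr,[[-.09,0,.075],[0,0,.075]]):draw(im,cam,rod(L),(0,0,255),f,oo)
    cv2.imwrite(f'pics/ov_{n}_{k}.png',im)
a=[cv2.imread(f'pics/ov_{n}.png') for n in('top0_r','scene0_r','top0_c','scene0_c')]
def fit(i):return cv2.resize(i,(390,int(i.shape[0]*390/i.shape[1])))
a=[fit(i)[:300] if 0 else cv2.resize(i,(400,300*i.shape[0]//i.shape[0]) ) for i in a]
```

```text
screw (array([0.41061331, 0.26817684, 0.1257681 ]), np.float64(0.0002299710182076957))
screw (array([0.40992145, 0.17756322, 0.12617501]), np.float64(0.0006334681314485))
screw (array([0.34076332, 0.2714761 , 0.1273609 ]), np.float64(0.00031541861405427133))
screw (array([0.3395222 , 0.17778786, 0.12498515]), np.float64(0.0007574085689525529))
[0.37520507 0.22375101 0.12607229]
yaw -1.9827242323977434 0.05488702228260335
screw dir -2.7042650046910746 -0.1828333876811701 89.56253960250503 89.24102828826487
```

View pics/ov_top0_r.png

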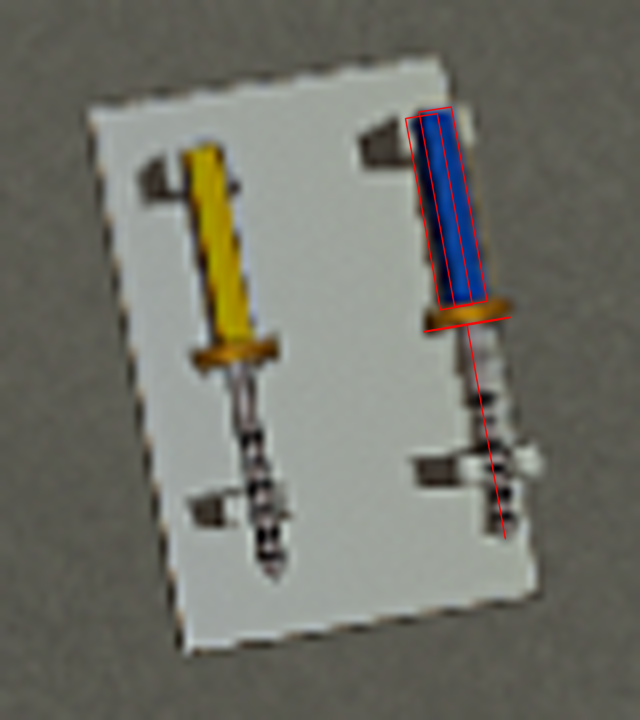

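View pics/ov_scene0_r.png

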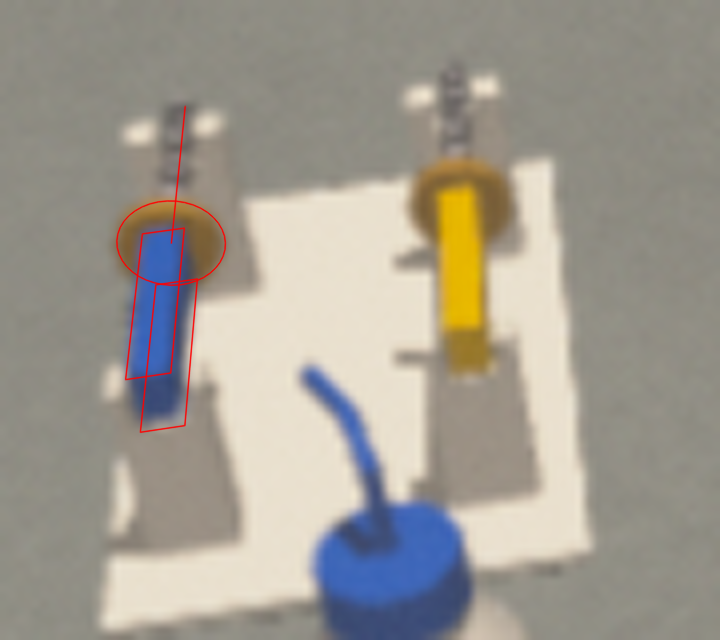

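View pics/ov_top0_c.png

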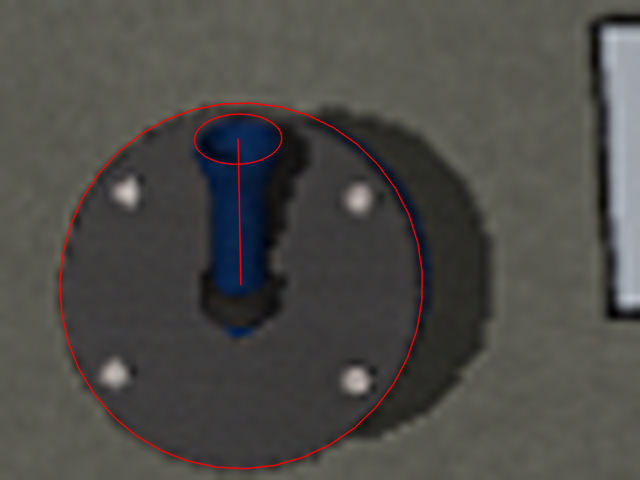

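View pics/ov_scene0_c.png

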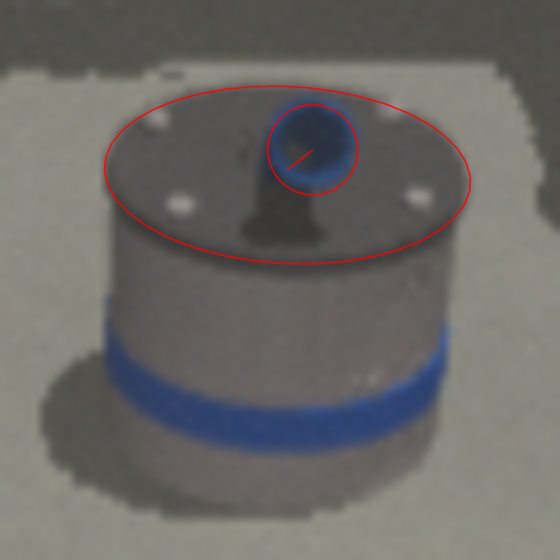

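The measurements so far:
- **Blue rod grip point:** about (0.549, -0.2535), yaw about 8.5°.
- **Tube mouth:** about (0.429, 0.222, 0.160), yaw about -1.5°.
- **Middle tile:** about (0.425, 0.0185), 127–130 mm square.

The moves only allow a turn about z. The rod will therefore have to pivot between the pads to tilt to 35°, guided by the flare. Now moving to the rack.

```bash
python3 -m creep '[[0.4,-1,0,0.2,0],[0.4,-1,0,0.2,0],[0.4,-1,0,0.2,0],[0.4,-1,0,0.2,0],[0.4,-1,0,0.2,0],[0.4,-1,0,0.2,0],[0.4,-1,0,0.2,0],[0.4,-1,0,0.2,0],[0.4,-1,0,0.2,0],[0.4,-1,0,0.2,0],[0.4,-1,0,0.2,0],[0.4,-1,0,0.2,0],[0.4,-1,0,0.2,0],[0.4,-1,0,0.2,0],[0.4,-1,0,0.2,0],[0.4,-1,0,0.2,0],[0.4,-1,0,0.2,0],[0.4,-1,0,0.2,0],[0.4,-1,0,0.2,0],[0.4,-1,0,0.2,0]]' 20
```

```text
time: 1.77
eef_pos: [0.4147, 0.059, 0.2451]
tcp_rot: [[1.0, -0.016, -0.0], [-0.016, -1.0, 0.0], [-0.0, -0.0, -1.0]]
wrist_force: [-0.9, 0.4, 0.4]
gripper_width: 0.0854
```

```bash
python3 -m creep '[[0.38,-0.89,0,0.13,0],[0.38,-0.89,0,0.13,0],[0.38,-0.89,0,0.13,0],[0.38,-0.89,0,0.13,0],[0.38,-0.89,0,0.13,0],[0.38,-0.89,0,0.13,0],[0.38,-0.89,0,0.13,0],[0.38,-0.89,0,0.13,0],[0.38,-0.89,0,0.13,0],[0.38,-0.89,0,0.13,0],[0.38,-0.89,0,0.13,0],[0.38,-0.89,0,0.13,0],[0.38,-0.89,0,0.13,0],[0.38,-0.89,0,0.13,0],[0,0,-1,0,0],[0,0,-1,0,0],[0,0,-1,0,0],[0,0,-1,0,0],[0,0,0,0,0]]'
python3 - <<'E'
from h import *
snap('top','top1');snap('scene','scene1');crop('top1',280,130,380,275,5,'d1');crop('scene1',80,90,240,260,4,'d2')
s=load('top1')
E
```

```text
time: 3.35
eef_pos: [0.5449, -0.2501, 0.1384]
tcp_rot: [[0.99, 0.141, -0.01], [0.141, -0.99, 0.004], [-0.009, -0.005, -1.0]]
wrist_force: [-0.3, -0.2, -2.1]
gripper_width: 0.0856
```

View pics/d2.png

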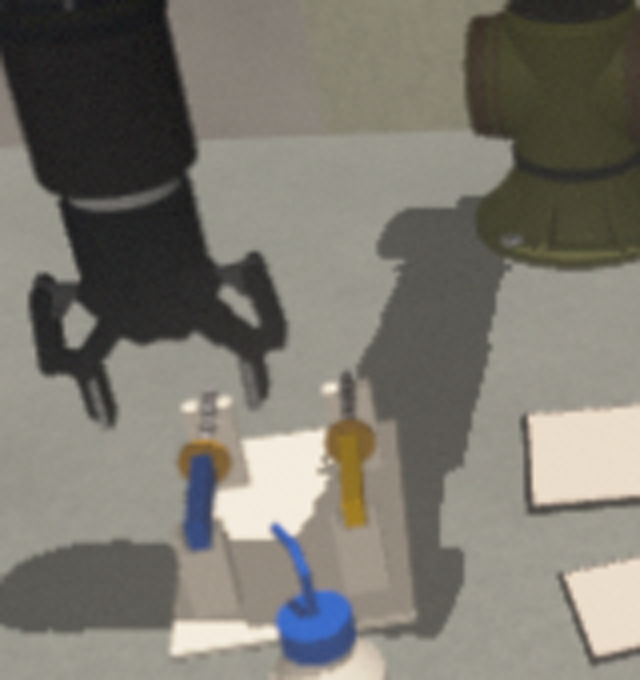

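View pics/d1.png

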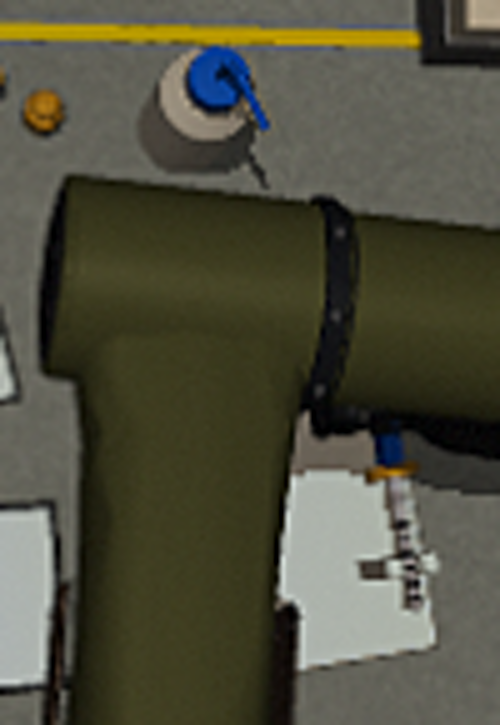

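Run:
```python
from h import *
st=state();print(st['time'],st['eef_pos'].round(4),st['tcp_rot'].round(3).tolist(),st['qpos'].round(3),st['wrist_force'].round(2))
t=load('scene1')
y=st['tcp_rot'][:,1];z=st['tcp_rot'][:,2]
for k in(-.0425,.0425,0):print(((proj(t,st['eef_pos']+y*k+z*0.001)-[80,90]+.5)*4-.5).round(1))
print(((proj(t,[.549,-.2532,.075])-[80,90]+.5)*4-.5))
```

```text
3.45 [ 0.5471 -0.2513  0.1449] [[0.99, 0.142, -0.002], [0.142, -0.99, -0.0], [-0.002, 0.0, -1.0]] [-9.800e-02  5.900e-02 -7.900e-02  1.000e-03 -1.436e+00  1.811e+00] [-0.43 -0.92  0.87]
[[250.3 402.7]]
[[114.7 419.1]]
[[182.9 410.9]]
[[201.59170539 496.94397066]]
```

```bash
python3 -m creep '[[0.04,-0.04,-0.6,0,0],[0.04,-0.04,-0.6,0,0],[0,0,-0.6,0,0],[0,0,-0.6,0,0],[0,0,-0.6,0,0],[0,0,0,0,0],[0,0,0,0,0.5],[0,0,0,0,0.7],[0,0,0,0,0.8],[0,0,0,0,0.9],[0,0,0,0,1],[0,0,0,0,1],[0,0,0,0,1],[0,0,0,0,1]]' 25
python3 - <<'E'
from h import *
snap('scene','scene2');crop('scene2',80,90,240,260,4,'d3')
st=state();print(st['time'],st['eef_pos'].round(4),st['tcp_rot'].round(3).tolist(),st['wrist_force'].round(2),st['torque'].round(2),st['gripper_width'])
E
```

```text
time: 4.62
eef_pos: [0.5499, -0.2533, 0.0709]
tcp_rot: [[0.99, 0.142, 0.001], [0.142, -0.99, -0.0], [0.001, 0.001, -1.0]]
wrist_force: [-0.4, 0.2, 3.4]
gripper_width: 0.0133
4.6667 [ 0.5499 -0.2533  0.0709] [[0.99, 0.142, 0.001], [0.142, -0.99, -0.0], [0.001, 0.001, -1.0]] [-0.26  1.29  3.82] [ 0.39  0.16 -0.01] 0.01345365467952791
```

View pics/d3.png

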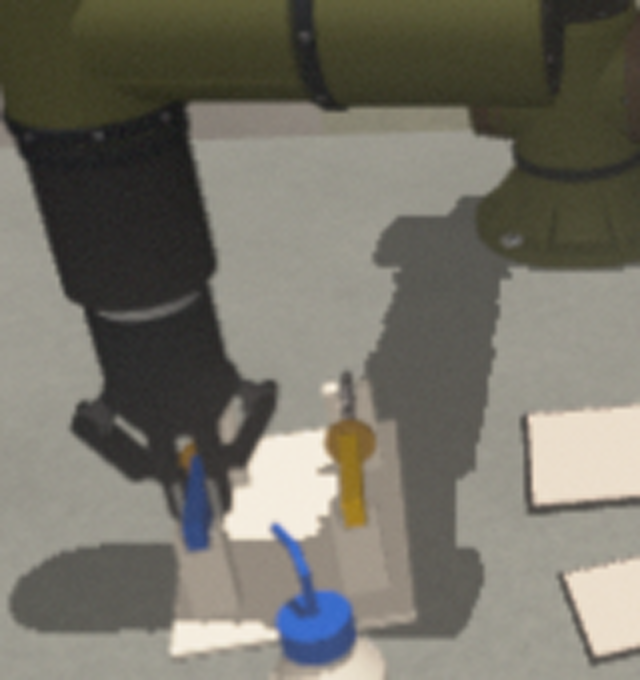

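```bash
python3 -m creep '[[0,0,0.3,0,1],[0,0,0.5,0,1],[0,0,0.5,0,1],[0,0,0.7,0,1],[0,0,1,0,1],[0,0,1,0,1],[0,0,1,0,1],[0,0,1,0,1],[0,0,1,0,1],[0,0,0.7,0,1],[0,0,0.3,0,1],[0,0,0,0,1]]'
python3 - <<'E'
from h import *
snap('scene','scene3');crop('scene3',60,50,220,220,4,'d4')
st=state();print(st['time'],st['eef_pos'].round(4),st['wrist_force'].round(2),st['torque'].round(2),st['gripper_width'])
E
```

```text
time: 5.67
eef_pos: [0.5501, -0.2535, 0.2734]
tcp_rot: [[0.99, 0.141, 0.005], [0.141, -0.99, -0.001], [0.004, 0.002, -1.0]]
wrist_force: [-0.9, -0.1, -1.3]
gripper_width: 0.0134
5.7167 [ 0.5498 -0.2532  0.2711] [ 0.38  0.14 -0.72] [ 0.   -0.04 -0.01] 0.01388018307470785
```

View pics/d4.png

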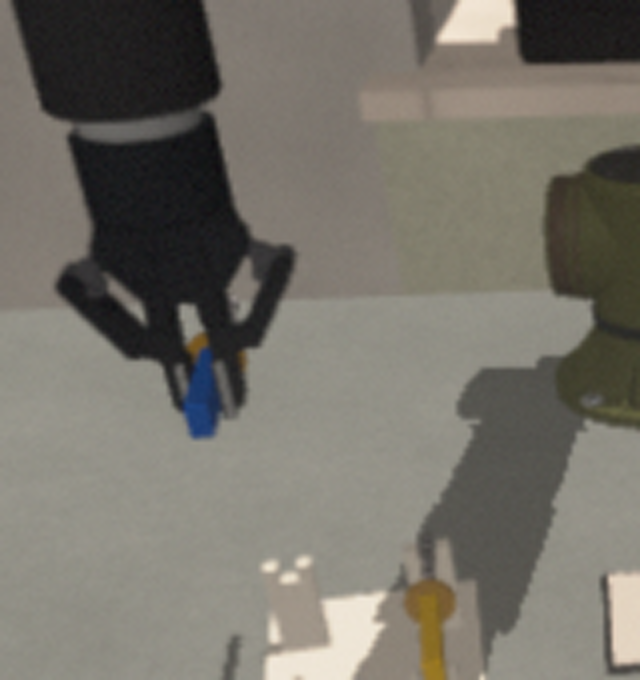

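```bash
python3 -m creep '[[0.11,0.5,0,-0.1,1],[0.11,1,0,-0.1,1],[0.11,1,0,-0.1,1],[0.11,1,0,-0.1,1],[0.11,1,0,-0.1,1],[0.11,1,0,-0.1,1],[0.11,1,0,-0.1,1],[0.11,1,0,-0.1,1],[0.11,1,0,-0.1,1],[0.11,1,0,-0.1,1],[0.11,1,0,-0.1,1],[0.11,1,0,-0.1,1],[0.11,1,0,-0.1,1],[0.11,1,0,-0.1,1],[0.11,1,0,-0.1,1],[0.11,1,0,-0.1,1],[0.11,1,0,-0.1,1],[0.11,1,0,-0.1,1],[0.1,0.83,0,-0.1,1],[0,0.5,0,0,1]]'
python3 - <<'E'
from h import *
snap('scene','scene4');snap('top','top4');crop('scene4',240,50,400,220,4,'e1');crop('top4',150,150,300,300,4,'e2')
st=state();print(st['time'],st['eef_pos'].round(4),st['tcp_rot'].round(3).tolist(),st['wrist_force'].round(2),st['torque'].round(2),st['gripper_width'])
E
```

```text
time: 7.38
eef_pos: [0.601, 0.2195, 0.2674]
tcp_rot: [[1.0, -0.023, -0.004], [-0.023, -1.0, -0.002], [-0.004, 0.002, -1.0]]
wrist_force: [0.6, -0.4, -2.6]
gripper_width: 0.0135
7.4833 [0.6009 0.2191 0.2678] [[1.0, -0.021, -0.003], [-0.021, -1.0, -0.002], [-0.003, 0.002, -1.0]] [ 0.27 -0.79 -0.75] [-0.1  -0.06 -0.03] 0.013368145922057447
```

View pics/e1.png

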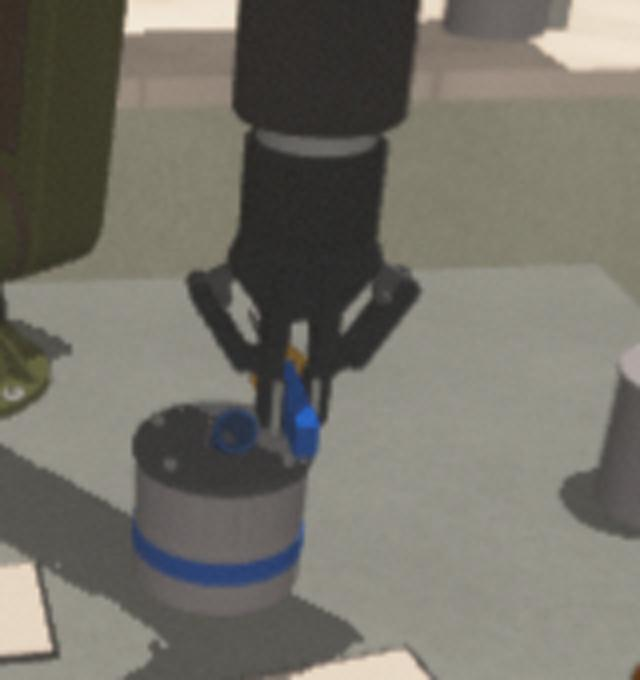

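View pics/e2.png

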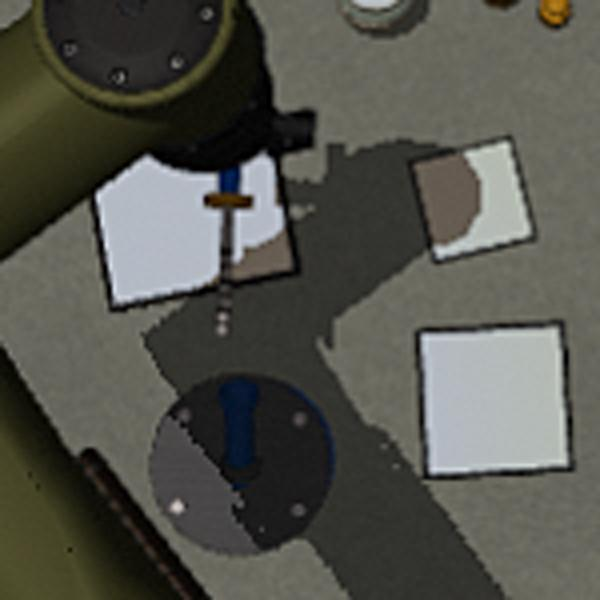

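```bash
cat >> h.py <<'E'
def c2p(o,f,*p): return (o[0]+(p[0]+.5)/f-.5,o[1]+(p[1]+.5)/f-.5)
def p2c(cam,P,o,f): return (proj(cam,P)-np.array(o)+.5)*f-.5
def rodpts(grasp,yaw,pitch,gx=.0425):
    d=np.array([np.cos(pitch)*np.cos(yaw),np.cos(pitch)*np.sin(yaw),np.sin(pitch)])
    yv=np.array([-np.sin(yaw),np.cos(yaw),0]);zv=np.cross(d,yv)
    f=lambda x,y=0,z=0: grasp+d*(x-gx)+yv*y+zv*z
    return f
E
python3 - <<'E'
from h import *
t=load('scene4');s=load('top4')
print('tip',atz(s,*c2p((150,150),4,222,332),.272),'collar',atz(s,*c2p((150,150),4,228,199),.272))
g=np.array([.6009,.2191,.2728])
for p in(-10,0,10):
    f=rodpts(g,np.radians(-1.3),np.radians(p))
    print(p,'end top L/R, bot L/R',[p2c(t,f(.09,a,b),(240,50),4)[0].round(0).tolist() for b in(.011,-.011) for a in(-.007,.007)],'collar top',p2c(t,f(0.008,0,.018),(240,50),4)[0].round(0),'tiptop',p2c(s,f(-.09),(150,150),4)[0].round(0),p2c(s,f(0.0),(150,150),4)[0].round(0))
E
```

```text
tip [0.47115976 0.22193781 0.272     ] collar [0.56352732 0.22024477 0.272     ]
-10 end top L/R, bot L/R [[296.0, 439.0], [321.0, 439.0], [292.0, 470.0], [316.0, 469.0]] collar top [286. 343.] tiptop [218. 332.] [227. 204.]
0 end top L/R, bot L/R [[297.0, 425.0], [322.0, 424.0], [294.0, 460.0], [318.0, 459.0]] collar top [284. 349.] tiptop [222. 336.] [228. 206.]
10 end top L/R, bot L/R [[297.0, 410.0], [322.0, 409.0], [295.0, 448.0], [320.0, 447.0]] collar top [283. 357.] tiptop [226. 334.] [229. 207.]
```

```bash
python3 -m creep '[[0,0,-0.5,0,1],[0,0,-1,0,1],[0,0,-1,0,1],[0,0,-1,0,1],[0,0,-0.7,0,1],[0,0,-0.3,0,1],[0,0,0,0,1],[0,0,0,0,1]]'
python3 - <<'E'
from h import *
snap('scene','scene5');snap('top','top5');crop('scene5',240,50,400,220,4,'e1');crop('top5',180,160,260,280,6,'e2')
st=state();print(st['time'],st['eef_pos'].round(4),st['tcp_rot'].round(3).tolist(),st['wrist_force'].round(2),st['torque'].round(2),st['gripper_width'])
E
```

```text
time: 8.15
eef_pos: [0.6019, 0.2168, 0.1585]
tcp_rot: [[1.0, -0.024, 0.001], [-0.024, -1.0, -0.001], [0.001, 0.001, -1.0]]
wrist_force: [0.1, 0.1, -0.4]
gripper_width: 0.0139
8.25 [0.6023 0.2175 0.1599] [[1.0, -0.024, 0.003], [-0.024, -1.0, 0.001], [0.003, -0.001, -1.0]] [-0.07 -0.78 -0.47] [ 0.02 -0.02  0.02] 0.01338624594115154
```

View pics/e2.png

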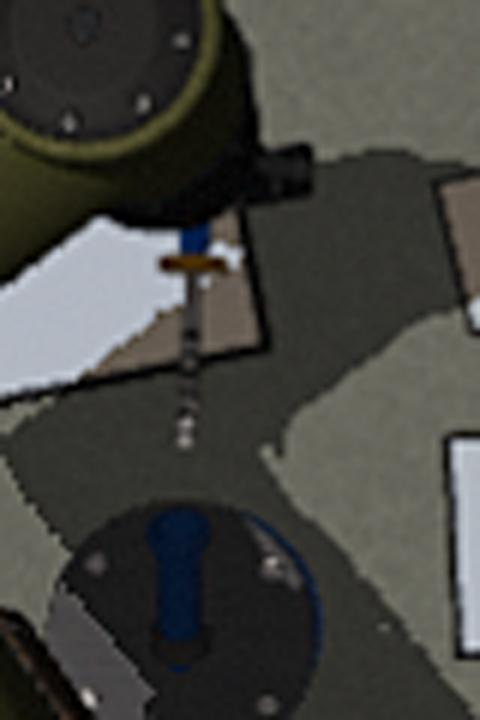

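View pics/e1.png

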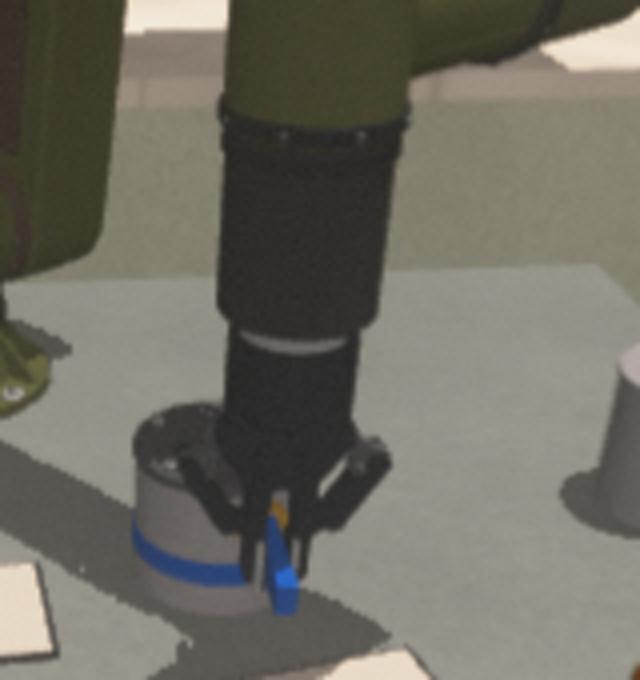

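```bash
python3 -m creep '[[-0.2,0,-0.15,0,1],[-0.4,0.02,-0.15,0,1],[-0.4,0.02,0,0,1],[-0.4,0,0,0,1],[-0.2,0,0,0,1],[0,0,0,0,1],[0,0,0,0,1]]'
python3 - <<'E'
from h import *
s=load('top5');print('tip',atz(s,*c2p((180,160),6,185,447),.165),'mouth',atz(s,*c2p((180,160),6,181,527),.160))
snap('top','top6');crop('top6',180,160,260,280,6,'e2')
st=state();print(st['time'],st['eef_pos'].round(4),st['wrist_force'].round(2),st['torque'].round(2),st['gripper_width'])
E
```

```text
time: 8.83
eef_pos: [0.5617, 0.2187, 0.151]
tcp_rot: [[1.0, -0.023, 0.001], [-0.023, -1.0, 0.001], [0.001, -0.001, -1.0]]
wrist_force: [0.1, 0.7, -1.0]
gripper_width: 0.0138
tip [0.47076207 0.21862301 0.165     ] mouth [0.43049714 0.22025055 0.16      ]
8.8833 [0.5619 0.2187 0.1508] [ 0.24 -0.06 -1.05] [ 0.01 -0.07 -0.07] 0.01348389187978552
```

View pics/e2.png

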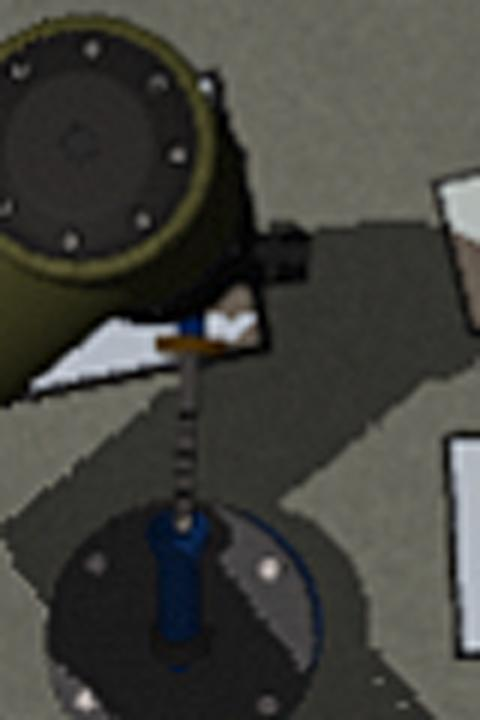

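```bash
python3 -m creep '[[-0.2,0,0,0,1],[-0.2,0,0,0,1],[0,0,0,0,1],[0,0,0,0,1]]'
python3 - <<'E'
from h import *
snap('top','top7');crop('top7',180,200,260,280,8,'e2')
snap('scene','scene7');crop('scene7',240,110,340,210,6,'e1')
st=state();print(st['time'],st['eef_pos'].round(4),st['wrist_force'].round(2),st['torque'].round(2),st['gripper_width'])
E
```

```text
time: 9.22
eef_pos: [0.5515, 0.2186, 0.1503]
tcp_rot: [[1.0, -0.023, 0.0], [-0.023, -1.0, -0.0], [0.0, 0.0, -1.0]]
wrist_force: [-0.2, -0.0, -0.4]
gripper_width: 0.0136
9.3167 [0.5517 0.2186 0.1503] [ 0.58  0.21 -1.62] [ 0.05  0.03 -0.03] 0.013585590821046031
```

View pics/e2.png

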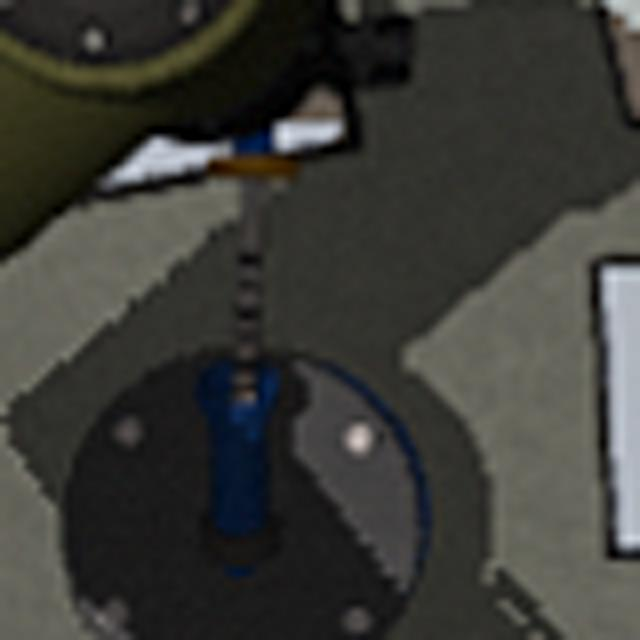

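View pics/e1.png

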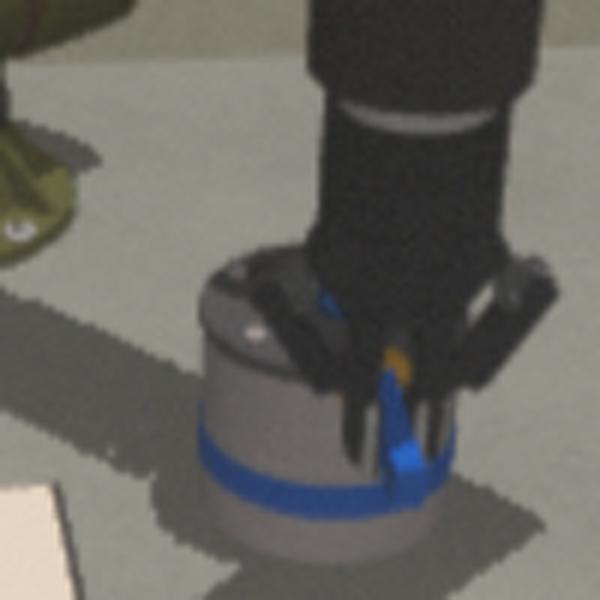

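```bash
python3 -m creep '[[-0.15,0,0,0,1],[-0.1,0,0,0,1],[0,0,0,0,1]]'
python3 - <<'E'
from h import *
snap('top','top8');crop('top8',180,200,260,280,8,'e2')
st=state();print(st['time'],st['eef_pos'].round(4),st['wrist_force'].round(2),st['torque'].round(2),st['gripper_width'])
E
```

```text
time: 9.57
eef_pos: [0.545, 0.2185, 0.1503]
tcp_rot: [[1.0, -0.024, 0.0], [-0.024, -1.0, -0.0], [0.0, 0.0, -1.0]]
wrist_force: [-0.9, 0.4, -1.4]
gripper_width: 0.0138
9.6167 [0.5451 0.2186 0.1504] [-0.16  0.13 -0.9 ] [ 0.03 -0.04 -0.01] 0.013430045878489899
```

View pics/e2.png

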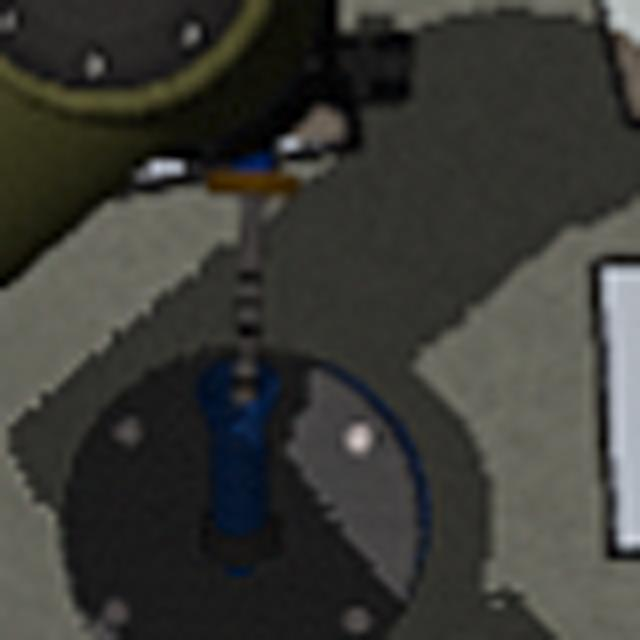

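```bash
python3 -m creep '[[-0.03,0,0.2,0,1],[-0.05,0,0.3,0,1],[-0.07,0,0.3,0,1],[-0.05,0,0.2,0,1],[0,0,0,0,1]]'
python3 - <<'E'
from h import *
snap('scene','scene9');crop('scene9',240,110,340,210,6,'e1')
st=state();print(st['time'],st['eef_pos'].round(4),st['tcp_rot'].round(3).tolist(),st['wrist_force'].round(2),st['torque'].round(2),st['gripper_width'])
E
```

```text
time: 10.03
eef_pos: [0.5411, 0.2188, 0.1777]
tcp_rot: [[1.0, -0.024, 0.003], [-0.024, -1.0, 0.001], [0.003, -0.002, -1.0]]
wrist_force: [2.3, -0.2, -0.6]
gripper_width: 0.0137
10.0833 [0.5407 0.2188 0.1767] [[1.0, -0.024, 0.002], [-0.024, -1.0, 0.001], [0.002, -0.001, -1.0]] [ 2.43 -0.22 -1.67] [ 0.02 -0.82 -0.05] 0.01320065684019612
```

View pics/e1.png

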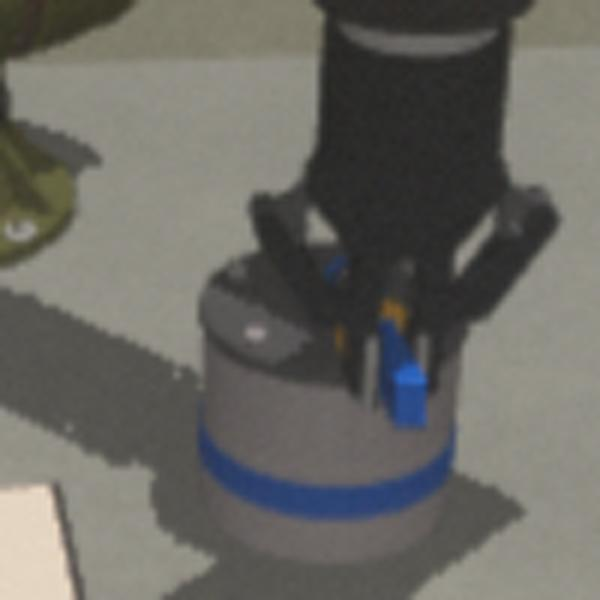

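The rod is pivoting against the tube with light forces (about 2.5 N), so I'll continue the arc.

```bash
python3 -m creep '[[-0.1,0,0.24,0,1],[-0.1,0,0.23,0,1],[-0.1,0,0.23,0,1],[-0.1,0,0.23,0,1],[-0.13,0,0.19,0,1],[-0.14,0,0.19,0,1],[-0.14,0,0.19,0,1],[-0.14,0,0.18,0,1],[0,0,0,0,1]]'
python3 - <<'E'
from h import *
snap('scene','scene10');crop('scene10',240,90,340,190,6,'e1')
snap('top','top10');crop('top10',180,200,260,280,8,'e2')
st=state();print(st['time'],st['eef_pos'].round(4),st['tcp_rot'].round(3).tolist(),st['wrist_force'].round(2),st['torque'].round(2),st['gripper_width'])
E
```

```text
time: 10.83
eef_pos: [0.5162, 0.2189, 0.2183]
tcp_rot: [[1.0, -0.023, 0.001], [-0.023, -1.0, 0.001], [0.001, -0.001, -1.0]]
wrist_force: [2.2, 1.2, -0.3]
gripper_width: 0.0133
10.9333 [0.5161 0.2187 0.2171] [[1.0, -0.023, -0.001], [-0.023, -1.0, 0.0], [-0.001, -0.0, -1.0]] [ 1.57  1.21 -1.1 ] [ 0.41 -0.39 -0.13] 0.013498186192937188
```

View pics/e1.png

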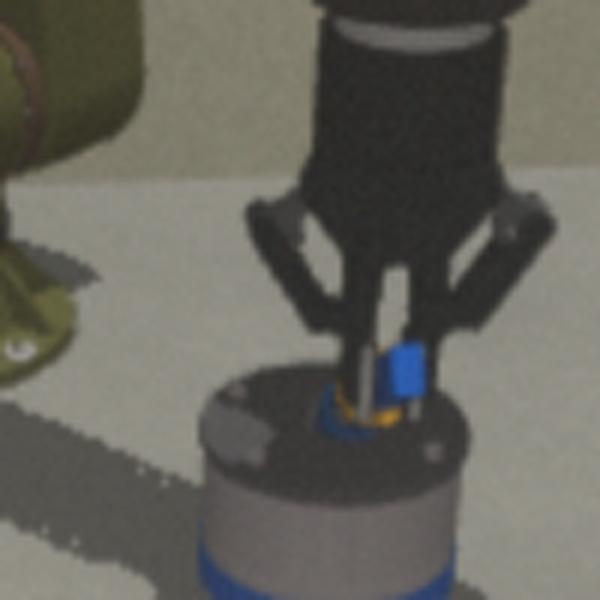

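View pics/e2.png

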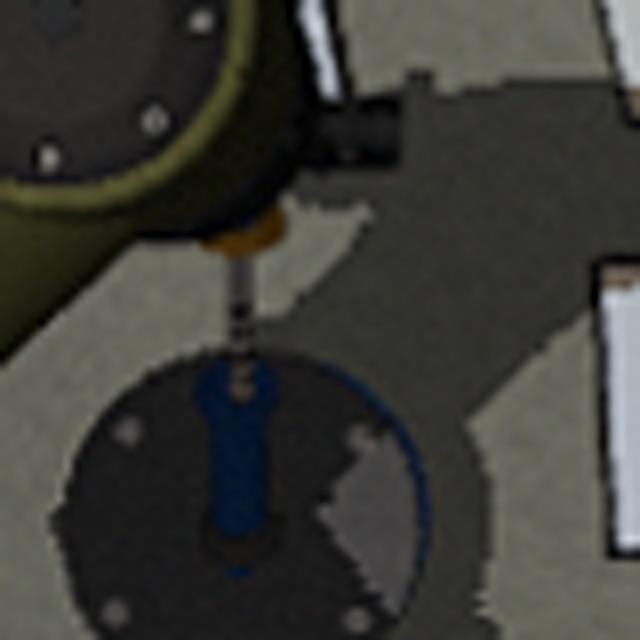

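```bash
python3 -m creep '[[-0.2,0.02,-0.14,0,1],[-0.2,0.02,-0.14,0,1],[-0.2,0.01,-0.14,0,1],[-0.2,0.01,-0.14,0,1],[-0.2,0.01,-0.14,0,1],[-0.2,0,-0.14,0,1],[0,0,0,0,1]]'
python3 - <<'E'
from h import *
snap('top','top11');crop('top11',180,200,260,280,8,'e2')
st=state();print(st['time'],st['eef_pos'].round(4),st['tcp_rot'].round(3).tolist(),st['wrist_force'].round(2),st['torque'].round(2),st['gripper_width'])
E
```

```text
time: 11.52
eef_pos: [0.4854, 0.2202, 0.1954]
tcp_rot: [[1.0, -0.023, -0.001], [-0.023, -1.0, -0.0], [-0.001, 0.0, -1.0]]
wrist_force: [0.0, -0.1, -2.5]
gripper_width: 0.0135
11.5667 [0.4859 0.2203 0.1958] [[1.0, -0.023, -0.001], [-0.023, -1.0, -0.0], [-0.001, 0.0, -1.0]] [-0.12  0.91 -1.8 ] [ 0.22 -0.09 -0.04] 0.013539481409802654
```

View pics/e2.png

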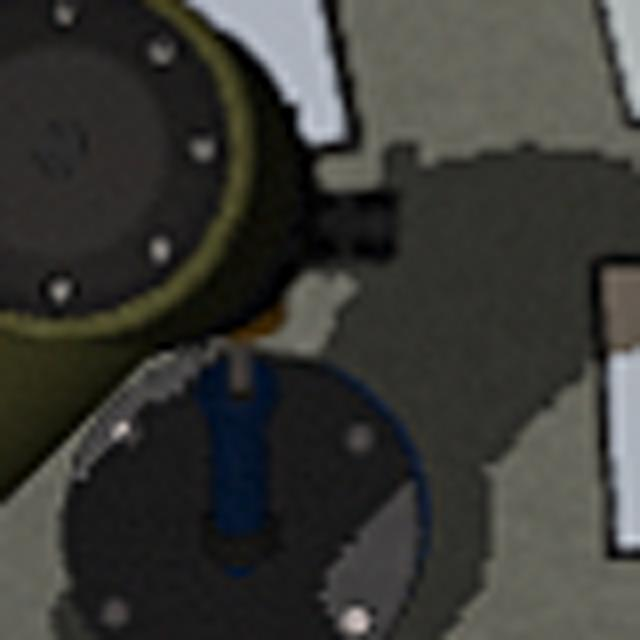

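```bash
python3 -m creep '[[-0.2,0,-0.14,0,1],[-0.2,0,-0.14,0,1],[-0.2,0,-0.14,0,1],[-0.1,0,-0.07,0,1],[0,0,0,0,1]]'; python3 -m creep '[[-0.07,0,-0.05,0,1],[0,0,0,0,1]]'
```

```text
time: 11.98
eef_pos: [0.4683, 0.2203, 0.1834]
tcp_rot: [[1.0, -0.023, -0.001], [-0.023, -1.0, -0.0], [-0.001, 0.0, -1.0]]
wrist_force: [0.4, 0.5, -2.6]
gripper_width: 0.0137
time: 12.15
eef_pos: [0.4672, 0.2204, 0.1827]
tcp_rot: [[1.0, -0.024, 0.0], [-0.024, -1.0, 0.0], [0.0, -0.0, -1.0]]
wrist_force: [0.1, 2.0, -1.8]
gripper_width: 0.0136
```

```bash
python3 -m creep '[[-0.07,0,-0.05,0,1],[0,0,0,0,1]]'; python3 -m creep '[[-0.07,0,-0.05,0,1],[0,0,0,0,1]]'; python3 -m creep '[[-0.07,0,-0.05,0,1],[0,0,0,0,1]]'
```

```text
time: 12.32
eef_pos: [0.4655, 0.2203, 0.1814]
tcp_rot: [[1.0, -0.024, 0.0], [-0.024, -1.0, 0.0], [0.0, -0.0, -1.0]]
wrist_force: [0.5, 2.0, -2.1]
gripper_width: 0.0135
time: 12.48
eef_pos: [0.4637, 0.2203, 0.1801]
tcp_rot: [[1.0, -0.024, -0.0], [-0.024, -1.0, 0.0], [-0.0, 0.0, -1.0]]
wrist_force: [1.3, 1.3, -1.8]
gripper_width: 0.0134
time: 12.65
eef_pos: [0.462, 0.2203, 0.1789]
tcp_rot: [[1.0, -0.024, 0.0], [-0.024, -1.0, 0.0], [0.0, -0.0, -1.0]]
wrist_force: [0.4, 0.7, -2.0]
gripper_width: 0.0139
```

```bash
python3 -m creep '[[-0.07,0,-0.05,0,1],[0,0,0,0,1]]'
python3 - <<'E'
from h import *
snap('scene','scene12');crop('scene12',270,110,330,170,10,'e1')
snap('top','top12');crop('top12',190,215,250,275,10,'e2')
st=state();print(st['time'],st['eef_pos'].round(4),st['wrist_force'].round(2),st['torque'].round(2),st['gripper_width'])
E
```

```text
time: 12.82
eef_pos: [0.4616, 0.2204, 0.1791]
tcp_rot: [[1.0, -0.024, 0.004], [-0.024, -1.0, 0.001], [0.004, -0.001, -1.0]]
wrist_force: [6.2, 0.5, 0.5]
gripper_width: 0.0135
12.9167 [0.4616 0.2204 0.1791] [6.22 0.63 0.78] [ 0.22 -2.09 -0.04] 0.013605573878974486
```

View pics/e1.png

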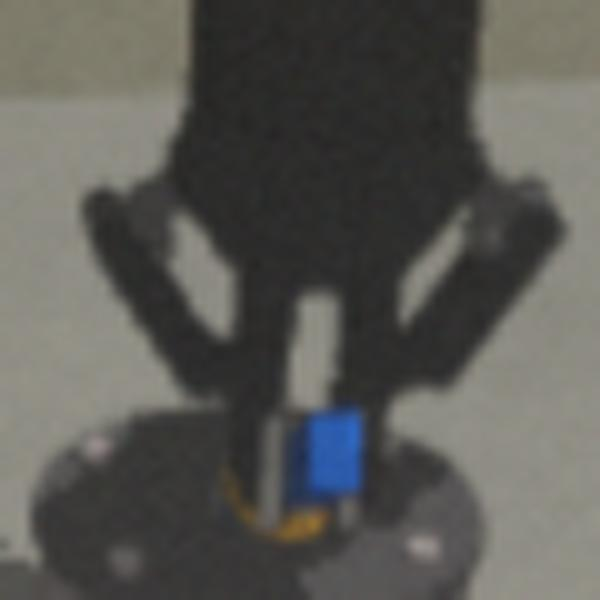

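View pics/e2.png

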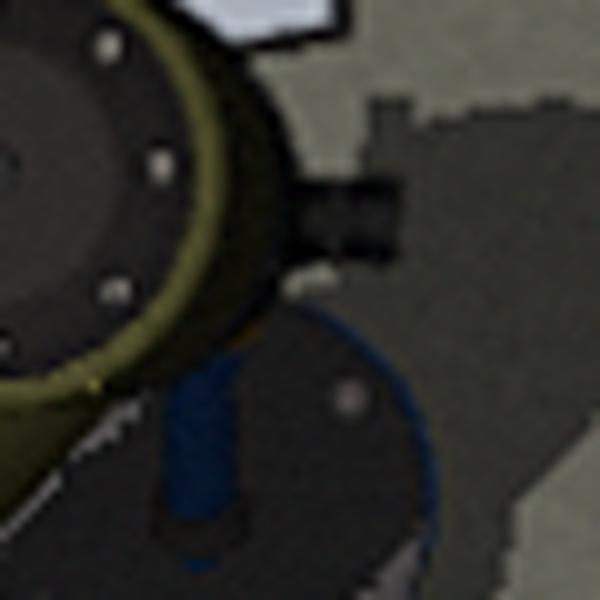

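```bash
python3 -m creep '[[-0.05,0,-0.035,0,1],[0,0,0,0,1]]'; python3 -m creep '[[-0.05,0,-0.035,0,1],[0,0,0,0,1],[0,0,0,0,1]]'
```

```text
time: 13.08
eef_pos: [0.4613, 0.2204, 0.1792]
tcp_rot: [[1.0, -0.024, 0.007], [-0.024, -1.0, 0.002], [0.007, -0.002, -1.0]]
wrist_force: [9.6, 0.1, 2.0]
gripper_width: 0.014
time: 13.33
eef_pos: [0.4609, 0.2204, 0.1794]
tcp_rot: [[1.0, -0.024, 0.009], [-0.024, -1.0, 0.002], [0.009, -0.002, -1.0]]
wrist_force: [10.1, -0.3, 3.4]
gripper_width: 0.0139
```

The collar has stopped: the TCP no longer advances while the force rises to about 10 N. Now I'll draw it back along the axis.

```bash
python3 -m creep '[[0.15,0,0.1,0,1],[0.25,0,0.175,0,1],[0.25,-0.01,0.175,0,1],[0.25,-0.01,0.175,0,1],[0.25,-0.01,0.175,0,1],[0.25,-0.01,0.175,0,1],[0.25,-0.01,0.175,0,1],[0.25,0,0.175,0,1],[0.25,0,0.175,0,1],[0.25,0,0.175,0,1],[0,0,0,0,1]]'
python3 - <<'E'
from h import *
snap('top','top13');crop('top13',180,200,260,280,8,'e2')
st=state();print(st['time'],st['eef_pos'].round(4),st['tcp_rot'].round(3).tolist(),st['wrist_force'].round(2),st['torque'].round(2),st['gripper_width'])
E
```

```text
time: 14.25
eef_pos: [0.519, 0.219, 0.2188]
tcp_rot: [[1.0, -0.024, 0.001], [-0.024, -1.0, 0.0], [0.001, -0.0, -1.0]]
wrist_force: [0.1, 0.6, -0.7]
gripper_width: 0.0136
14.3 [0.5184 0.2191 0.2181] [[1.0, -0.024, 0.0], [-0.024, -1.0, -0.0], [0.0, 0.0, -1.0]] [ 0.63 -0.41 -0.76] [-0.02 -0.02 -0.01] 0.01346516791168144
```

View pics/e2.png

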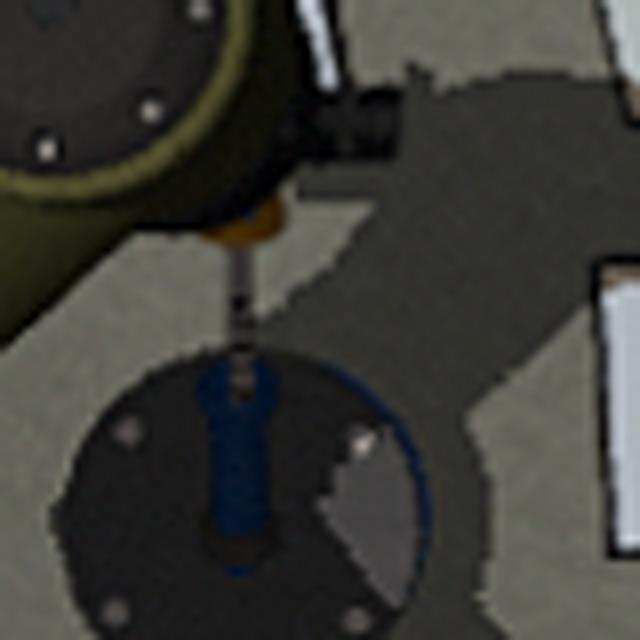

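```bash
python3 -m creep '[[0.13,0,-0.19,0,1],[0.13,0,-0.19,0,1],[0.13,0,-0.2,0,1],[0.14,0,-0.2,0,1],[0.1,0,-0.24,0,1],[0.1,0,-0.24,0,1],[0.1,0,-0.25,0,1],[0.1,0,-0.25,0,1],[0,0,0,0,1]]'
python3 - <<'E'
from h import *
snap('top','top14');crop('top14',180,200,260,280,8,'e2')
snap('scene','scene14');crop('scene14',240,110,340,210,6,'e1')
st=state();print(st['time'],st['eef_pos'].round(4),st['tcp_rot'].round(3).tolist(),st['wrist_force'].round(2),st['torque'].round(2),st['gripper_width'])
E
```

```text
time: 15.05
eef_pos: [0.5406, 0.2187, 0.1716]
tcp_rot: [[1.0, -0.024, -0.003], [-0.024, -1.0, -0.002], [-0.003, 0.002, -1.0]]
wrist_force: [-1.3, 0.4, -0.9]
gripper_width: 0.0139
15.15 [0.5408 0.2189 0.1729] [[1.0, -0.024, -0.001], [-0.024, -1.0, -0.001], [-0.001, 0.001, -1.0]] [-0.29  0.78 -0.75] [-0.   -0.05  0.05] 0.013593407175534733
```

View pics/e2.png

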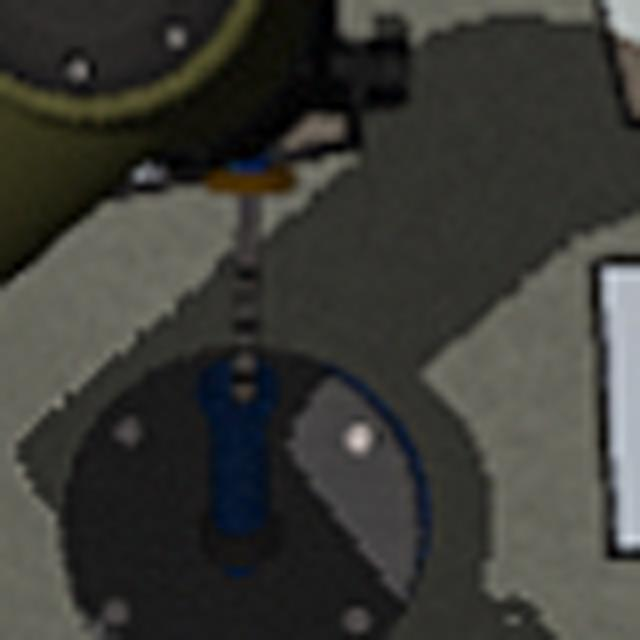

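View pics/e1.png

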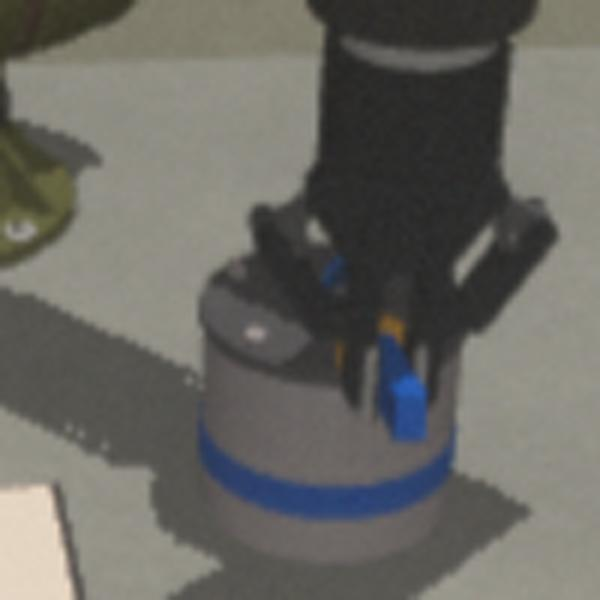

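```bash
python3 -m creep '[[0.05,0,-0.25,0,1],[0.05,0,-0.25,0,1],[0.04,0,-0.25,0,1],[0.04,0,-0.23,0,1],[0,0,0,0,1],[0,0,0,0,1]]'
python3 - <<'E'
from h import *
snap('top','top15');crop('top15',180,200,260,280,8,'e2')
snap('scene','scene15');crop('scene15',270,150,330,210,10,'e1')
st=state();print(st['time'],st['eef_pos'].round(4),st['tcp_rot'].round(3).tolist(),st['wrist_force'].round(2),st['torque'].round(2),st['gripper_width'])
t=load('scene15')
g=st['eef_pos']+[0,0,.005]
for p in(-5,0,5,10):
    f=rodpts(g,np.radians(-1.3),np.radians(p))
    print(p,'end tL,tR,bL,bR',[p2c(t,f(.09,a,b),(270,150),10)[0].round(0).tolist() for b in(.011,-.011) for a in(-.007,.007)],'collar top',p2c(t,f(0.008,0,.018),(270,150),10)[0].round(0))
E
```

```text
time: 15.65
eef_pos: [0.5453, 0.2189, 0.1485]
tcp_rot: [[1.0, -0.024, -0.001], [-0.024, -1.0, -0.001], [-0.001, 0.001, -1.0]]
wrist_force: [-0.4, -0.9, -0.1]
gripper_width: 0.0136
15.75 [0.5455 0.219  0.1491] [[1.0, -0.024, -0.0], [-0.024, -1.0, -0.0], [-0.0, 0.0, -1.0]] [-0.59 -0.44 -0.56] [ 0.04 -0.03  0.01] 0.013615856991698063
-5 end tL,tR,bL,bR [[357.0, 391.0], [412.0, 389.0], [350.0, 458.0], [404.0, 456.0]] collar top [337. 181.]
0 end tL,tR,bL,bR [[358.0, 375.0], [413.0, 374.0], [352.0, 447.0], [406.0, 445.0]] collar top [336. 187.]
5 end tL,tR,bL,bR [[358.0, 359.0], [413.0, 357.0], [354.0, 435.0], [408.0, 433.0]] collar top [334. 194.]
10 end tL,tR,bL,bR [[359.0, 343.0], [414.0, 341.0], [355.0, 422.0], [409.0, 421.0]] collar top [333. 202.]
```

View pics/e1.png

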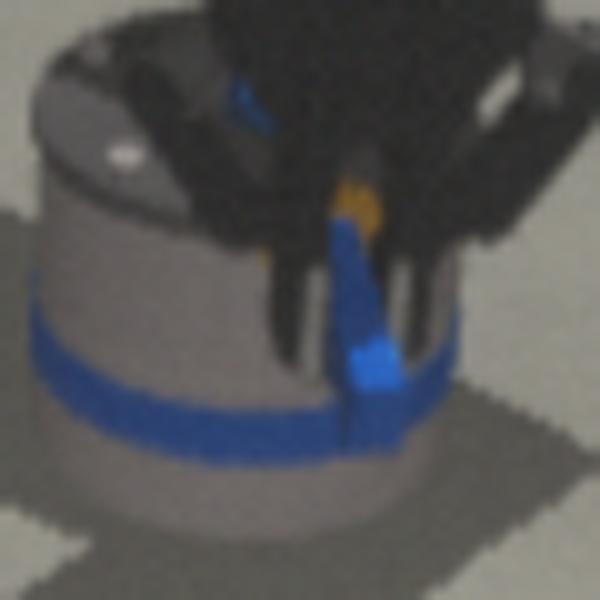

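View pics/e2.png

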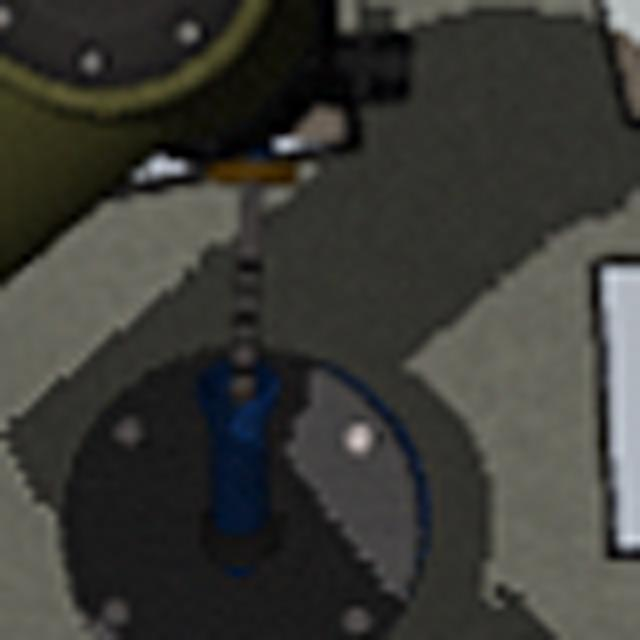

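```bash
python3 -m creep '[[0.3,0,0,0,1],[0.6,0,0,0,1],[0.6,0,0,0,1],[0.6,0,0,0,1],[0.4,0,0,0,1],[0,0,0,0,1],[0,0,0,0,1]]'
python3 - <<'E'
from h import *
snap('top','top16');crop('top16',185,170,255,260,8,'e2')
snap('scene','scene16');crop('scene16',270,150,330,220,10,'e1')
st=state();print(st['time'],st['eef_pos'].round(4),st['tcp_rot'].round(3).tolist(),st['wrist_force'].round(2),st['torque'].round(2),st['gripper_width'])
t=load('scene16')
g=st['eef_pos']+[0,0,.005]
for p in(-5,0,5,10):
    f=rodpts(g,np.radians(-1.3),np.radians(p))
    print(p,'end tL,tR,bL,bR',[p2c(t,f(.09,a,b),(270,150),10)[0].round(0).tolist() for b in(.011,-.011) for a in(-.007,.007)],'collar top',p2c(t,f(0.008,0,.018),(270,150),10)[0].round(0))
E
```

```text
time: 16.33
eef_pos: [0.6084, 0.2189, 0.1487]
tcp_rot: [[1.0, -0.024, -0.001], [-0.024, -1.0, -0.001], [-0.001, 0.001, -1.0]]
wrist_force: [0.0, -0.6, -1.5]
gripper_width: 0.0138
16.4333 [0.6079 0.219  0.1493] [[1.0, -0.024, -0.0], [-0.024, -1.0, -0.0], [-0.0, 0.0, -1.0]] [-0.81  1.02 -0.97] [-0.05 -0.03  0.02] 0.01365782958190812
-5 end tL,tR,bL,bR [[406.0, 534.0], [464.0, 532.0], [398.0, 603.0], [455.0, 601.0]] collar top [382. 303.]
0 end tL,tR,bL,bR [[407.0, 518.0], [465.0, 516.0], [400.0, 592.0], [457.0, 590.0]] collar top [380. 309.]
5 end tL,tR,bL,bR [[407.0, 501.0], [466.0, 499.0], [402.0, 580.0], [459.0, 578.0]] collar top [378. 316.]
10 end tL,tR,bL,bR [[408.0, 484.0], [466.0, 482.0], [403.0, 567.0], [461.0, 565.0]] collar top [376. 324.]
```

View pics/e1.png

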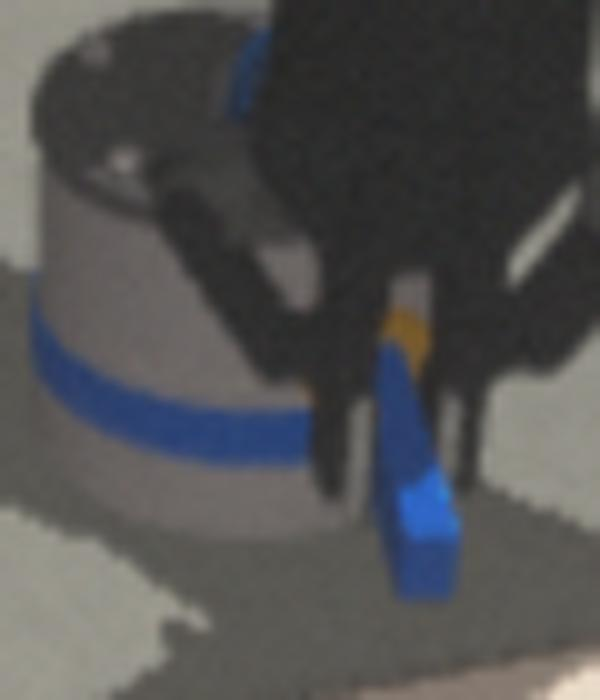

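View pics/e2.png

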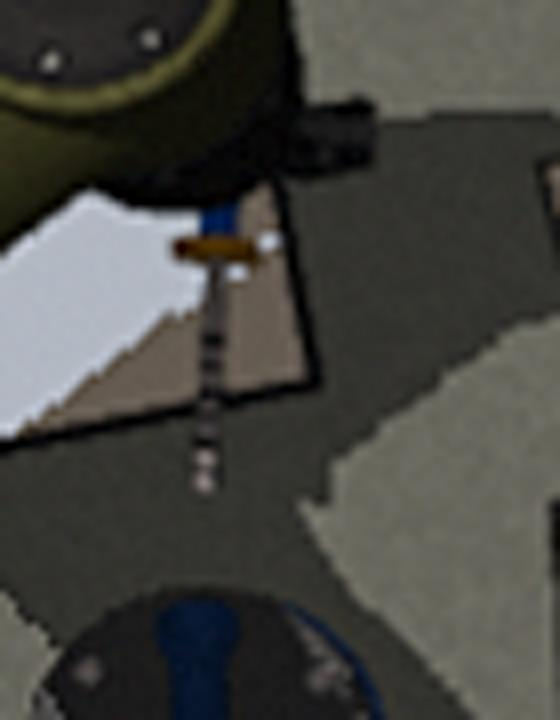

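```bash
cat > ov.py <<'E'
from h import *
def ov(fn,o,f,g,yaw,ps,gx,out,shift=(0,0)):
    cam=load(fn);ims=[]
    for p in ps:
        im=cv2.resize(cv2.imread(f'pics/{fn}.png')[o[1]:o[3],o[0]:o[2]],None,fx=f,fy=f,interpolation=cv2.INTER_CUBIC)
        F=rodpts(np.array(g),yaw,np.radians(p),gx)
        a=np.linspace(0,2*np.pi,40)
        L=[[F(x,y,z) for x,y,z in[(.09,-.007,.011),(.09,.007,.011),(.09,.007,-.011),(.09,-.007,-.011),(.09,-.007,.011),(.008,-.007,.011),(.008,.007,.011),(.09,.007,.011)]],[F(.008,.018*np.cos(b),.018*np.sin(b)) for b in a],[F(.0,.018*np.cos(b),.018*np.sin(b)) for b in a],[F(-.09),F(0)]]
        for l in L:
            q=p2c(cam,np.array(l),o[:2],f)+np.array(shift)*f
            cv2.polylines(im,[np.round(q*8).astype(int)],False,(0,0,255),1,cv2.LINE_AA,3)
        ims.append(im)
    cv2.imwrite(f'pics/{out}.png',np.hstack(ims))
E
python3 - <<'E'
from ov import *
st=state();g=st['eef_pos']+[0,0,.0045]
ov('scene16',(295,170,323,218),12,g,np.radians(-1.3),(-4,0),.0425,'f1')
i=cv2.imread('pics/f1.png');print(i.shape)
E
```

```text
(576, 672, 3)
```

View pics/f1.png

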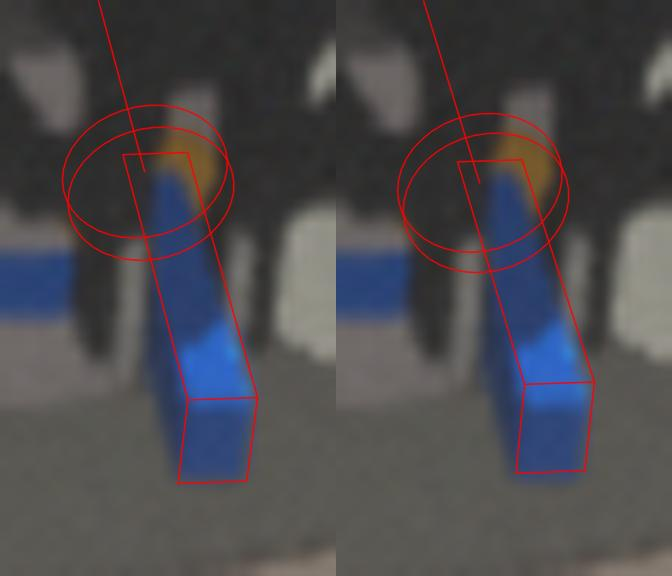

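Run:
```python
from ov import *
st=state();g=st['eef_pos']+[0,0,.0045]
ov('top16',(190,185,235,240),7,g,np.radians(-1.3),(0,-4),.0425,'f2')
s=load('top16');o=(185,170)
for p in((204,490),(217,248)):print(atz(s,*c2p(o,8,*p),.154))
```

```text
[0.48110052 0.22111765 0.154     ]
[0.5745618  0.21845672 0.154     ]
```

View pics/f2.png

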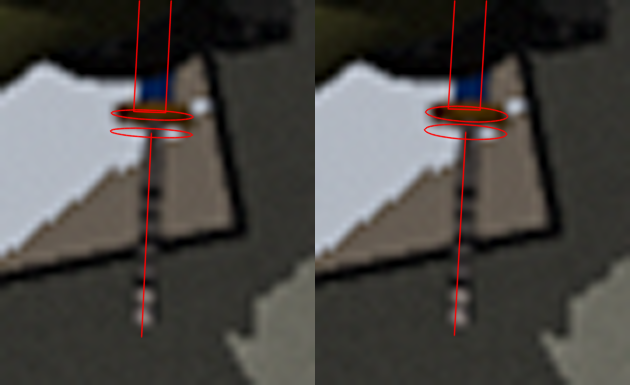

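Run:
```python
from ov import *
st=state();g=st['eef_pos']+[0,0,.0045]
ov('scene16',(295,170,323,218),12,g,np.radians(-1.6),(-3,0),.0365,'f1',(-0.5,-1))
```

```text
(no output)
```

View pics/f1.png

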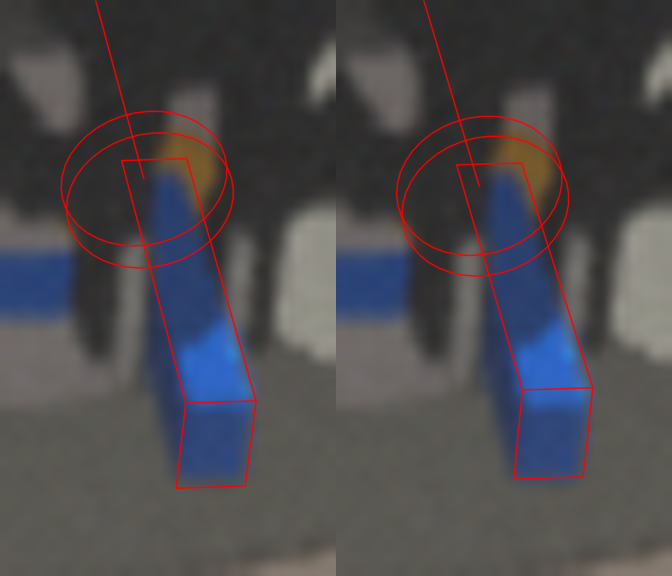

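Run:
```python
from ov import *
i=cv2.imread('pics/scene16.png').astype(int)
for y in range(180,214): print(y,[tuple(i[y,x][::-1]) for x in (308,310,312,313,314)])
st=state();g=st['eef_pos']+[0,0,.0045];t=load('scene16')
for p in(-8,-4,0,4):
    F=rodpts(g,np.radians(-1.6),np.radians(p),.0365)
    print(p,proj(t,np.array([F(.09,0,.011),F(.09,0,-.011),F(.008,.0,.018)])).round(2).tolist())
```

```text
180 [(np.int64(56), np.int64(52), np.int64(50)), (np.int64(102), np.int64(93), np.int64(84)), (np.int64(93), np.int64(89), np.int64(87)), (np.int64(53), np.int64(51), np.int64(52)), (np.int64(45), np.int64(44), np.int64(45))]
181 [(np.int64(67), np.int64(57), np.int64(48)), (np.int64(108), np.int64(84), np.int64(51)), (np.int64(93), np.int64(85), np.int64(79)), (np.int64(55), np.int64(51), np.int64(49)), (np.int64(45), np.int64(46), np.int64(46))]
182 [(np.int64(83), np.int64(67), np.int64(43)), (np.int64(115), np.int64(88), np.int64(44)), (np.int64(98), np.int64(81), np.int64(57)), (np.int64(55), np.int64(51), np.int64(47)), (np.int64(46), np.int64(43), np.int64(44))]
183 [(np.int64(90), np.int64(77), np.int64(57)), (np.int64(116), np.int64(88), np.int64(43)), (np.int64(106), np.int64(83), np.int64(45)), (np.int64(57), np.int64(48), np.int64(42)), (np.int64(45), np.int64(45), np.int64(43))]
184 [(np.int64(67), np.int64(71), np.int64(83)), (np.int64(108), np.int64(86), np.int64(59)), (np.int64(109), np.int64(84), np.int64(48)), (np.int64(59), np.int64(51), np.int64(45)), (np.int64(46
[... 6191 characters left out ...]
64(89), np.int64(83))]
212 [(np.int64(92), np.int64(89), np.int64(83)), (np.int64(91), np.int64(89), np.int64(83)), (np.int64(92), np.int64(89), np.int64(83)), (np.int64(91), np.int64(87), np.int64(83)), (np.int64(89), np.int64(88), np.int64(83))]
213 [(np.int64(87), np.int64(85), np.int64(81)), (np.int64(91), np.int64(88), np.int64(82)), (np.int64(89), np.int64(87), np.int64(82)), (np.int64(91), np.int64(89), np.int64(82)), (np.int64(91), np.int64(88), np.int64(83))]
-8 [[313.28, 205.73], [312.3, 212.24], [308.27, 181.18]]
-4 [[313.39, 204.35], [312.51, 211.33], [308.12, 181.49]]
0 [[313.47, 202.91], [312.7, 210.33], [307.97, 181.85]]
4 [[313.54, 201.42], [312.88, 209.24], [307.84, 182.27]]
```

Run:
```python
from ov import *
for fn,cols,rows in(('scene0',(128,129,130),range(194,234)),):
    i=cv2.imread(f'pics/{fn}.png').astype(int)
    for y in rows: print(y,[tuple(map(int,i[y,x][::-1])) for x in cols])
t=load('scene0')
F=rodpts(np.array([.5495,-.2533,.075]),np.radians(8.2),0,.0425)
print(proj(t,np.array([F(.09,0,.011),F(.09,0,-.011),F(.008,.0,.018)])).round(2).tolist())
```

```text
194 [(151, 142, 129), (150, 140, 128), (131, 123, 115)]
195 [(152, 142, 130), (150, 141, 128), (134, 125, 119)]
196 [(150, 140, 129), (138, 130, 120), (122, 115, 109)]
197 [(150, 142, 130), (140, 131, 122), (120, 112, 107)]
198 [(152, 141, 129), (148, 137, 126), (148, 139, 132)]
199 [(157, 141, 120), (155, 134, 112), (163, 141, 121)]
200 [(168, 135, 85), (176, 137, 76), (179, 137, 71)]
201 [(162, 122, 59), (160, 120, 57), (155, 117, 55)]
202 [(126, 99, 59), (123, 95, 59), (123, 97, 67)]
203 [(110, 95, 98), (105, 95, 113), (100, 97, 122)]
204 [(78, 97, 150), (63, 98, 174), (63, 99, 178)]
205 [(67, 99, 166), (54, 99, 181), (57, 100, 184)]
206 [(62, 100, 178), (54, 98, 183), (57, 100, 184)]
207 [(62, 98, 180), (56, 100, 184), (55, 100, 183)]
208 [(62, 100, 181), (58, 99, 183), (59, 100, 184)]
209 [(59, 100, 182), (55, 99, 183), (56, 98, 181)]
210 [(59, 101, 182), (53, 98, 183), (56, 99, 182)]
211 [(59, 100, 182), (57, 102, 184), (57, 99, 183)]
212 [(57, 99, 181), (59, 100, 185), (57, 100, 183)]
213 [(57, 100, 181), (56, 100, 182), (58, 99, 181)]
214 [(58, 99, 182), (56, 101, 184), (61, 
[... 368 characters left out ...]
53)]
222 [(60, 80, 129), (58, 79, 127), (56, 75, 123)]
223 [(57, 73, 118), (60, 76, 120), (59, 77, 120)]
224 [(59, 76, 118), (58, 73, 118), (60, 76, 119)]
225 [(57, 75, 117), (60, 75, 118), (60, 78, 118)]
226 [(66, 80, 117), (68, 82, 119), (71, 83, 120)]
227 [(99, 102, 120), (116, 117, 130), (125, 124, 134)]
228 [(139, 131, 126), (158, 149, 140), (166, 156, 143)]
229 [(152, 144, 131), (149, 141, 128), (152, 143, 131)]
230 [(153, 143, 131), (152, 143, 131), (151, 142, 129)]
231 [(154, 143, 133), (153, 143, 131), (153, 143, 130)]
232 [(153, 144, 132), (153, 144, 132), (152, 142, 131)]
233 [(156, 144, 133), (154, 145, 133), (154, 145, 132)]
[[127.57, 221.61], [129.38, 228.19], [129.58, 201.31]]
```

Judged against how the rod looked when it was level in the rack, its pitch is now about 0 to +1.5°. It is fully out of the tube, so I'll take it over to the tile.

```bash
python3 -m creep '[[0,-0.3,0,0,1],[0,-0.7,0,0,1],[0,-0.8,0,0,1],[0,-0.8,0,0,1],[0,-0.8,0,0,1],[-0.3,-0.8,-0.1,0,1],[-0.35,-0.8,-0.3,0,1],[-0.35,-0.8,-0.3,0,1],[-0.35,-0.8,-0.3,0,1],[-0.35,-0.7,-0.3,0,1],[-0.3,-0.5,-0.3,0,1],[-0.24,-0.1,-0.3,0,1],[0,0,0,0,1],[0,0,0,0,1],[0,0,0,0,1]]' 35
python3 - <<'E'
from h import *
snap('top','top17');crop('top17',210,160,310,285,6,'e2')
snap('scene','scene17');crop('scene17',200,130,290,220,8,'e1')
st=state();print(st['time'],st['eef_pos'].round(4),st['tcp_rot'].round(3).tolist(),st['wrist_force'].round(2),st['torque'].round(2),st['gripper_width'],abs(st['joint_velocities']).max())
E
```

```text
time: 17.68
eef_pos: [0.5525, 0.0215, 0.1028]
tcp_rot: [[1.0, -0.023, 0.002], [-0.023, -1.0, 0.0], [0.002, -0.0, -1.0]]
wrist_force: [-0.7, 0.4, -0.6]
gripper_width: 0.0134
17.7833 [0.5526 0.0219 0.1027] [[1.0, -0.023, 0.001], [-0.023, -1.0, 0.0], [0.001, -0.0, -1.0]] [-0.19 -0.12 -0.56] [ 0.   -0.03  0.03] 0.013557822398157138 0.006211756272010189
```

View pics/e2.png

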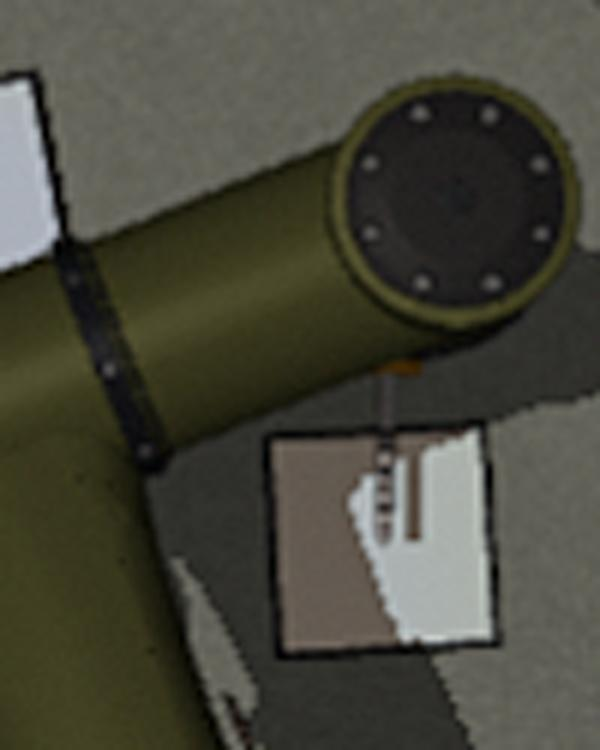

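View pics/e1.png

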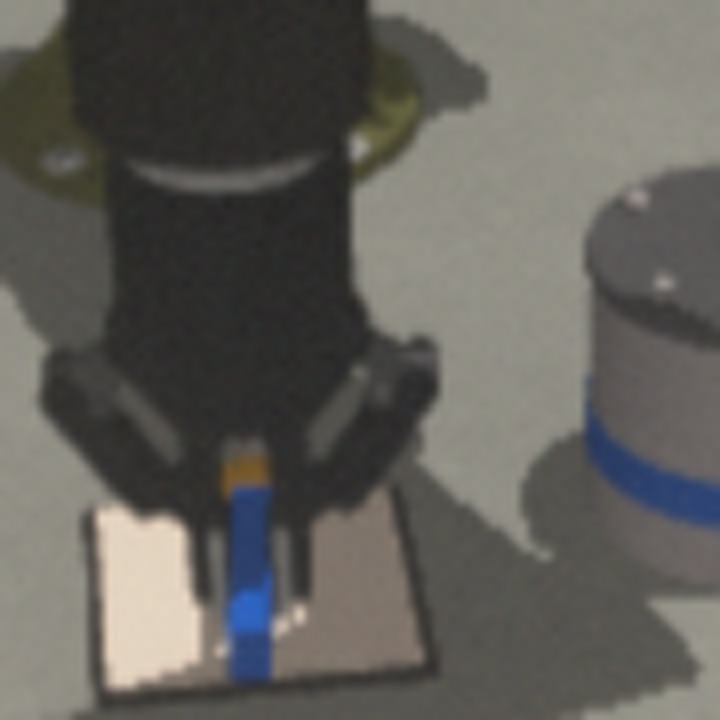

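View pics/scene17.png

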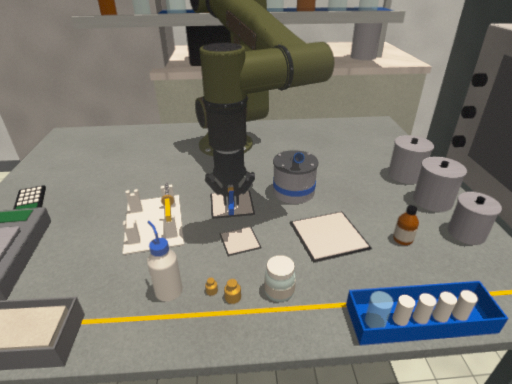

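Run:
```python
from ov import *
s=load('top17');print('tip',atz(s,*c2p((210,160),6,384,544),.107))
i=cv2.imread('pics/scene17.png').astype(int)
for y in list(range(182,196))+list(range(202,218)): print(y,[tuple(map(int,i[y,x][::-1])) for x in(230,231,232)])
st=state();g=st['eef_pos']+[0,0,.0045];t=load('scene17')
for p in(-4,0,4):
    F=rodpts(g,np.radians(-1.5),np.radians(p),.037)
    print(p,proj(t,np.array([F(.09,0,.011),F(.09,0,-.011),F(.008,.0,.018)])).round(2).tolist())
```

```text
tip [0.42350788 0.02314375 0.107     ]
182 [(46, 45, 45), (46, 46, 46), (48, 47, 47)]
183 [(49, 47, 48), (47, 46, 47), (50, 49, 49)]
184 [(56, 53, 52), (62, 59, 57), (59, 58, 57)]
185 [(77, 72, 70), (88, 82, 80), (83, 78, 77)]
186 [(92, 84, 74), (96, 88, 79), (92, 85, 76)]
187 [(104, 85, 56), (105, 86, 56), (100, 80, 52)]
188 [(112, 86, 42), (113, 86, 43), (110, 83, 45)]
189 [(115, 88, 47), (117, 89, 48), (114, 87, 49)]
190 [(104, 87, 78), (105, 86, 78), (102, 84, 71)]
191 [(56, 72, 116), (56, 70, 115), (53, 64, 103)]
192 [(43, 63, 106), (42, 62, 107), (45, 66, 107)]
193 [(47, 63, 108), (44, 62, 105), (44, 62, 103)]
194 [(45, 63, 107), (45, 63, 105), (41, 61, 102)]
195 [(44, 62, 105), (46, 64, 107), (43, 62, 103)]
202 [(43, 65, 110), (47, 66, 111), (45, 67, 115)]
203 [(43, 72, 131), (43, 74, 135), (45, 76, 140)]
204 [(50, 97, 180), (44, 97, 185), (44, 93, 181)]
205 [(48, 98, 190), (46, 100, 192), (45, 97, 187)]
206 [(48, 100, 191), (46, 99, 191), (46, 97, 188)]
207 [(50, 100, 191), (47, 99, 190), (49, 99, 186)]
208 [(47, 93, 176), (46, 93, 175), (49, 92, 174)]
209 [(49, 76, 137), (48, 76, 132), (47, 74, 130)]
210 [(46, 68, 119), (48, 71, 122), (46, 68, 119)]
211 [(51, 72, 119), (48, 70, 118), (50, 72, 120)]
212 [(46, 68, 116), (47, 70, 117), (45, 68, 117)]
213 [(51, 70, 118), (49, 69, 117), (47, 70, 118)]
214 [(46, 63, 105), (49, 63, 105), (48, 64, 106)]
215 [(52, 56, 71), (49, 52, 66), (50, 53, 63)]
216 [(60, 57, 55), (63, 62, 60), (65, 63, 60)]
217 [(76, 75, 70), (85, 83, 76), (86, 84, 80)]
-4 [[230.86, 210.01], [231.28, 216.44], [231.1, 188.23]]
0 [[230.79, 208.69], [231.21, 215.53], [231.14, 188.57]]
4 [[230.73, 207.32], [231.14, 214.54], [231.19, 188.96]]
```

```bash
python3 -m creep '[[0.05,-0.09,0,0,1],[0,-0.09,-0.04,0,1],[0,0,0,0,1],[0,0,0,0,1],[0,0,0,0,1],[0,0,0,0,1]]'
python3 - <<'E'
from h import *
s=snap('top','top18');crop('top18',210,160,310,285,6,'e2');snap('scene','scene18')
st=state();print(st['time'],st['eef_pos'].round(4),st['wrist_force'].round(2),st['gripper_width'],abs(st['joint_velocities']).max())
for k in('scene','top'):
    a=cv2.imread(f'pics/{k}0.png');b=cv2.imread(f'pics/{k}18.png')
    cv2.imwrite(f'pics/diff_{k}.png',cv2.absdiff(a,b)*2)
cv2.imwrite('pics/diff.png',cv2.resize(np.vstack([cv2.imread('pics/diff_scene.png'),cv2.imread('pics/diff_top.png')]),(400,600)))
E
```

```text
time: 18.28
eef_pos: [0.5534, 0.0171, 0.1009]
tcp_rot: [[1.0, -0.024, -0.0], [-0.024, -1.0, -0.0], [-0.0, 0.0, -1.0]]
wrist_force: [-0.3, -0.2, -0.4]
gripper_width: 0.0135
18.3833 [0.5534 0.0171 0.1009] [ 0.23  0.86 -0.64] 0.013195726840072487 0.0013381835713261157
```

View pics/e2.png

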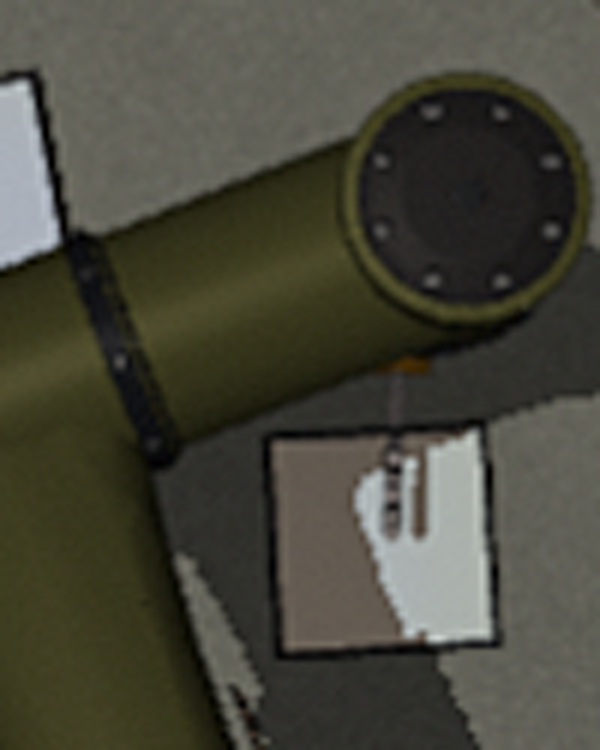

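View pics/diff.png

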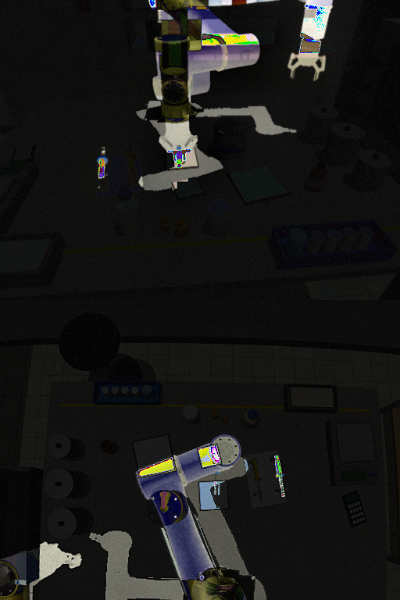

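Only the arm, its shadows and the blue rod differ from the first pictures. The tip is over the tile's centre and the arm is still, so I'm handing the job in.

Run:
```python
from h import *
print(job.close_job()); st=state();print(st['time'],st['eef_pos'].round(4),st['gripper_width'])
```

```text
the job is handed in; nothing more can be done
None
the job is handed in; nothing more can be done
```

I took the blue rod from the rack and pushed it down the guide tube until its collar stopped at the mouth. I then drew it right out, and the job is handed in with the rod held over the middle-sized tile. No verdict was reported.

The moves could not tilt the tool, so I used the tube's flare to pivot the rod between the pads to 35°. On the way out I levelled it again on the mouth's lower lip.

What the last checks showed:
- **Collar stop:** the arm stopped advancing while the force rose to about 10 N. That was 3–4 mm further in than my first estimate of the mouth. Top-view pictures put the grip about 37 mm from the collar at the end, not the planned 42 mm.
- **Final pose:** the tip is at about (0.4245, 0.0185), over the tile's centre, and about 10 cm above it. The height comes from the arm pose, not from a separate picture.
- **Level:** the camera checks did not fully agree. Compared with how the rod looked in the rack, they put it between about -2° and +1.5°. The raw camera model alone read about -4°, but it was off in the same way for the rod lying level in the rack.
- **Stillness and limits:** the arm was still when I handed in, at about 18.4 s. The highest wrist force I read was about 10 N.
- **Rest of the bench:** before-and-after pictures show changes only at the arm, its shadows and the blue rod. The yellow rod and the other items have not moved.

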